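Proof-load a bracket with slotted weights

TASK

Load every slotted weight on the bench onto the weight hanger while it stands on the bench, flat on one another with the stem at the closed end of each slot, and each slot pointing the opposite way to the one beneath it so that none can slide off. Then hang the loaded hanger by its collar in the forked end of the bracket, hanging straight and freely in the middle of the fork. Leave the other tools where they are.

Things in the scene. Friction and masses are not known exactly. Their poses are not given: they have to be found in the camera images.
- weight_1_center (a point): Slotted steel weight, one of up to five alike (None if absent): disc 72 mm across, 8 mm thick, about 0.1 kg, lying flat, z up. A straight slot 13 mm wide runs from 5.5 mm behind the centre out to the rim at +x (mouth 22 mm). A lifting lug stands beyond the rim at -x, opposite the slot. This point: the disc's centre, 4 mm above its underside.
- weight_1_lug (a point): Centre of the same weight's lug, an upright block 24 mm long (along x), 12 mm wide (y), 15 mm tall from the level of the disc's underside, joined to the disc by a neck 8 mm thick. This point: 60 mm along -x from the disc's centre, 7.5 mm above its underside; same axes.
- weight_2_center (a point): Slotted steel weight, one of up to five alike (None if absent): disc 72 mm across, 8 mm thick, about 0.1 kg, lying flat, z up. A straight slot 13 mm wide runs from 5.5 mm behind the centre out to the rim at +x (mouth 22 mm). A lifting lug stands beyond the rim at -x, opposite the slot. This point: the disc's centre, 4 mm above its underside.
- weight_2_lug (a point): Centre of the same weight's lug, an upright block 24 mm long (along x), 12 mm wide (y), 15 mm tall from the level of the disc's underside, joined to the disc by a neck 8 mm thick. This point: 60 mm along -x from the disc's centre, 7.5 mm above its underside; same axes.
- weight_3_center (a point): Slotted steel weight, one of up to five alike (None if absent): disc 72 mm across, 8 mm thick, about 0.1 kg, lying flat, z up. A straight slot 13 mm wide runs from 5.5 mm behind the centre out to the rim at +x (mouth 22 mm). A lifting lug stands beyond the rim at -x, opposite the slot. This point: the disc's centre, 4 mm above its underside.
- weight_3_lug (a point): Centre of the same weight's lug, an upright block 24 mm long (along x), 12 mm wide (y), 15 mm tall from the level of the disc's underside, joined to the disc by a neck 8 mm thick. This point: 60 mm along -x from the disc's centre, 7.5 mm above its underside; same axes.
- weight_4_center (a point): Slotted steel weight, one of up to five alike (None if absent): disc 72 mm across, 8 mm thick, about 0.1 kg, lying flat, z up. A straight slot 13 mm wide runs from 5.5 mm behind the centre out to the rim at +x (mouth 22 mm). A lifting lug stands beyond the rim at -x, opposite the slot. This point: the disc's centre, 4 mm above its underside.
- weight_4_lug (a point): Centre of the same weight's lug, an upright block 24 mm long (along x), 12 mm wide (y), 15 mm tall from the level of the disc's underside, joined to the disc by a neck 8 mm thick. This point: 60 mm along -x from the disc's centre, 7.5 mm above its underside; same axes.
- weight_5_center (a point): Slotted steel weight, one of up to five alike (None if absent): disc 72 mm across, 8 mm thick, about 0.1 kg, lying flat, z up. A straight slot 13 mm wide runs from 5.5 mm behind the centre out to the rim at +x (mouth 22 mm). A lifting lug stands beyond the rim at -x, opposite the slot. This point: the disc's centre, 4 mm above its underside.
- weight_5_lug (a point): Centre of the same weight's lug, an upright block 24 mm long (along x), 12 mm wide (y), 15 mm tall from the level of the disc's underside, joined to the disc by a neck 8 mm thick. This point: 60 mm along -x from the disc's centre, 7.5 mm above its underside; same axes.
- hanger_knob (a point): Weight hanger, dark steel, 0.32 kg, loose on the bench: round foot 68 mm across, 8 mm thick; stem 8 mm thick; collar 24 mm across, 78 to 82 mm above the foot's underside; on it a round grip knob 18 mm across (82 to 102 mm). This point: middle of the knob, 92 mm above the underside; z up the stem.
- fork_seat (a point): Centre of the slot of the bracket's fixed fork, on its top face 130 mm above the bench; z up. Plate 6 mm thick, 36 mm wide; slot 14 mm wide, open to -x, closed 18 mm along +x; prong ends (19 to 24 mm along -x) have lips 3 mm high. The wooden post (70 mm wide, as high as the fork) begins 95 mm along +x, its base board (18 mm thick, 130 mm square) at 70 mm.
- tape_measure: Yellow tape measure, 37x100x68 mm, a bystander; origin in the centre of its underside.
- spacer_block_3: Dark wooden block 28x120x20 mm, a bystander; origin in the centre of its underside.
- masking_tape: Roll of masking tape, 105 mm across, 25 mm high, a bystander; origin in the centre of its underside.
- butt_hinge: Brass butt hinge lying open, 64x51x7 mm, a bystander; origin in the centre of its underside.
Things that resemble listed ones, but are neither listed nor needed, are in the scene too. Leave any red look-alike of the part that bears hanger_knob alone.

How it is judged:
By the outcome, as a careful person would: the job done as asked, in the order asked, and still so for the second after the job is handed in, with the robot touching nothing.
Of weight_1, weight_2, weight_3, weight_4, weight_5 only 3 to 5 are there at a start; the rules pass over those that are not, and their reading is None.
At some moment in a run one of weight_1, weight_2, weight_3, weight_4, weight_5 may be knocked a few centimetres aside while the robot is not near it.
It also fails if it takes over 210 s, if anything falls off the work surface, if the arm or the gripper's body presses on something with over 40 N, if the wrist force passes 120 N, or if a joint passes its speed limit or range.

ROBOT

A 7-joint arm with a two-finger parallel gripper is mounted at the origin on a cart in front of the work surface, level with it; the furniture and walls round the work are solid. World frame = base frame: x ahead of the robot, y to its left, z up, the work surface at z = 0. Lengths are in m, angles in degrees, forces in N, time in s.
With the tool pointing down it reaches from about 0.4 to 0.85 m from the base axis. Payload 10.4 kg.
Tool frame: the origin (TCP) lies midway between the tips of the shut fingers; the grasp point (between the pads) lies 19 mm behind it; z points along the fingers, y is the line along which they close (so a half turn about z gives the same grasp; the last joint's range is limited). The gripper opens to 85 mm and grips with 20 to 120 N. Pads are 22 mm wide; open, the fingers measure 114 mm over their backs; the gripper's body (76 mm by 85 mm) begins 54 mm behind the grasp point. The pads swing forward as they close: fully open they stand 13 mm farther back than shut.
Start: joints at [64.481, 19.034, -3.707, 83.658, 1.238, 77.344, -5.071], TCP at [0.256, -0.57, 0.231] pointing down, gripper open.
Joint ranges: [-148.97, 148.97], [-28.65, 121.19], [-84.17, 76.75], [9.2, 138.47], [-72.65, 252.65], [3.7, 117.97], [-149.18, 149.18]. Speed limits (degrees/s): [127.2, 127.2, 159.86, 159.86, 180, 180, 180].

INTERFACE

Orientations are given as a 3x3 rotation matrix whose columns are the frame's x, y, z axes.
In Python, from station import manip gives the robot as it stands.
- The arm moves only by the tool step_arm, never from a script. Its argument "series" is one flat list of numbers, 7 for each row, row after row: the shift along the world's x, y, z normalised to -1 to 1, where 1 is 30 mm, then the turn, a rotation vector about the world's x, y, z normalised to -1 to 1, where 1 is 180 degrees, then the opening, from 0 (shut) to 1 (fully open). A call has 1 to 12 rows; each row shifts and turns the commanded pose from where the row before left it; what a row does not reach is not made up. A row lasts 1/12 s, in which the tool goes at most 41.7 mm and 7.16 degrees, less where a joint would pass 70% of its speed; a pose out of reach is approached as far as the arm can. A call with a number of a shift or a turn outside -1 to 1 is refused whole. A call with a gripper value outside its range is refused whole. The fingers move at their own pace and stop on an object; "squeeze" is the grip in N (left out, the last holds). Time passes only in rows, so rows that do not move let the fingers close. It gives the time, the measured TCP pose, the force, the opening and the grip force at its end, in the units of the state.
- manip.read_state(): the state, without advancing time (a new reading comes with each control period).
- manip.snapshot(name): name is "scene" or "side" or "wrist"; returns the picture (384x512x3 uint8, blue, green, red); there is no depth.
- manip.camera_model(name): a dict with "vertical_fov" (degrees; the focal length in pixels is half the picture's height over the tangent of half this angle, whatever the lens; pixels are square), "cx", "cy" (the principal point, pixels), "position" and "orientation" of the camera in the world. Camera axes: x right, y up, looking along -z (the intrinsics and any distortion apply to the point x, -y, -z); pixel columns grow to the right and rows downward; lengths in m; the calibration is good to about 2 mm. A picture is of the moment at which its call begins: read the wrist's pose just before it. camera_model takes no time and is no camera call; for the wrist camera it gives the pose at the moment of the call.
- manip.job_done(): hands the job in; it is judged then, once.
The state is a dict: "time": time; "joint_positions": joint angles; "joint_velocities": joint speeds; "tau": joint torques, N m; "tcp_pos": TCP position; "ee_rot": TCP orientation; "wrist_force": force on the tool from outside, world axes, zero at the start; "wrist_torque": the same for the moment, N m; "opening": opening from 0.0 (shut) to 1.0 (fully open); "gripper_force": force on a finger pad.
Only numpy, scipy, OpenCV 4.12 (cv2) and the standard library are available. Lean on these libraries where they do the work, as an engineer would, in place of code of your own. Each camera call takes 0.05 s, during which the arm holds its last target. There are 200 camera calls.

## Working session

There is one attempt and no reset: what is moved stays moved. The work goes in short steps, Python scripts to look and compute and a tool call to move; the robot and the scene stay as the last step left them, time stands still between calls to the robot, and variables do not carry over. Pictures are saved under pics/ and viewed, at most 14 in all, crops included, and the job is handed in when it is done.

Besides the shell and the picture viewer there is one more tool, called after ">>>" as name(argument=value, ...), one argument or row to a line, values as JSON. step_arm: Moves the arm, as the interface text tells. Scaled input: -1 to 1 covers 30 mm each way for a shift and 180 degrees each way for a turn. Its arguments: {"type":"object","properties":{"series":{"type":"array"},"squeeze":{"type":"number"}},"required":["series"]}

```bash
ls; mkdir -p pics
python3 - <<'E'
from station import manip
import cv2,numpy as np
for n in("scene","side","wrist"):
    m=manip.camera_model(n); print(n,{k:(np.round(v,3).tolist() if not isinstance(v,str) else v) for k,v in m.items()})
    cv2.imwrite(f"pics/{n}0.png",manip.snapshot(n))
a=cv2.imread("pics/scene0.png");b=cv2.imread("pics/side0.png")
cv2.imwrite("pics/s0.png",cv2.resize(a,(800,600),interpolation=cv2.INTER_CUBIC));cv2.imwrite("pics/d0.png",cv2.resize(b,(800,600),interpolation=cv2.INTER_CUBIC))
s=manip.read_state();print(s)
E
```

```text
pics
scene {'vertical_fov': 42.833, 'cx': 255.784, 'cy': 197.076, 'position': [-0.553, 0.665, 1.175], 'orientation': [[-0.541, 0.527, -0.656], [-0.841, -0.358, 0.405], [-0.021, 0.77, 0.637]]}
side {'vertical_fov': 42.342, 'cx': 262.014, 'cy': 189.739, 'position': [-0.283, -1.248, 1.255], 'orientation': [[0.836, 0.338, -0.433], [-0.549, 0.508, -0.664], [-0.004, 0.793, 0.61]]}
wrist {'vertical_fov': 63.277, 'cx': 250.436, 'cy': 194.601, 'position': [0.32, -0.54, 0.372], 'orientation': [[0.41, 0.875, 0.256], [-0.912, 0.394, 0.113], [-0.002, -0.28, 0.96]]}
{'time': 0.15, 'joint_positions': array([64.48154395, 19.06545688, -3.70747246, 83.69398546,  1.23837197,
       77.34408646, -5.06940328]), 'joint_velocities': array([-8.16972808e-05, -2.53599936e-01, -7.66298849e-02, -2.07478932e-01,
       -1.35524885e-01, -5.92599718e-02, -5.06889367e-02]), 'tau': array([ 5.71792752e-04, -6.25826168e+01,  4.89726278e-02, -3.91854358e+01,
        1.63004705e-02,  7.37540773e-03,  6.02216210e-05]), 'tcp_pos': array([ 0.25632031, -0.56971158,  0.23068716]), 'ee_rot': array([[ 9.11931253e-01,  4.10342699e-01, -5.08174435e-04],
       [ 4.10343010e-01, -9.11930720e-01,  9.87994508e-04],
       [-5.80035449e-05, -1.10950890e-03, -9.99999383e-01]]), 'wrist_force': array([ 0.06847529, -0.43387144, -0.438785  ]), 'wrist_torque': array([ 0.01542076,  0.01482982, -0.00955668]), 'gripper_force': 0.0, 'opening': 1.001502630981263}
```

View pics/s0.png

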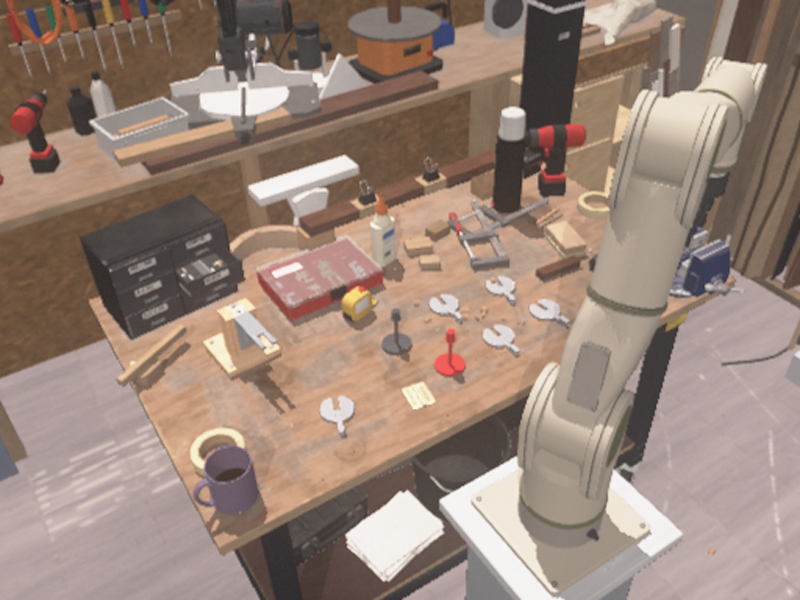

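View pics/d0.png

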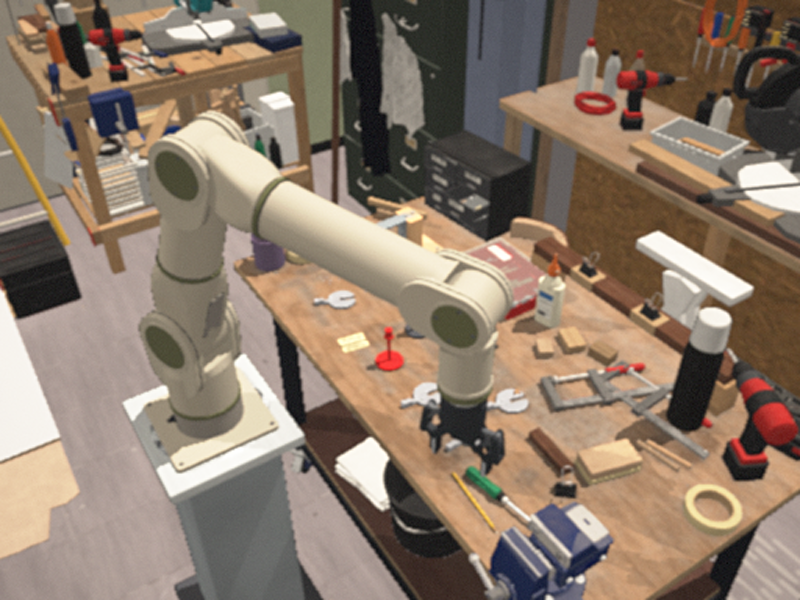

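Scene view (800x600): five weights at (337,410), (445,305), (500,288), (547,311), (499,337). The dark hanger is at (396,345), with the red look-alike at (450,365). The bracket is at (245,340), its fork pointing right and down.

```bash
cat > h.py <<'E'
from station import manip
import cv2,numpy as np
def cam(n):
    m=manip.camera_model(n); f=192/np.tan(np.radians(m["vertical_fov"])/2)
    return f,m["cx"],m["cy"],np.array(m["position"]),np.array(m["orientation"])
def cast(c,uv,z):
    f,cx,cy,p,R=c; uv=np.atleast_2d(np.float64(uv))
    d=np.c_[(uv[:,0]-cx)/f,-(uv[:,1]-cy)/f,-np.ones(len(uv))]@R.T
    return p+d*((z-p[2])/d[:,2])[:,None]
def proj(c,P):
    f,cx,cy,p,R=c; q=(np.atleast_2d(P)-p)@R
    return np.c_[cx+f*q[:,0]/-q[:,2],cy-f*q[:,1]/-q[:,2]]
def meet(c1,u1,c2,u2):
    a=c1[3];b=c2[3];d=(cast(c1,u1,0)-a)[0];e=(cast(c2,u2,0)-b)[0]
    t=np.linalg.lstsq(np.c_[d,-e],b-a,rcond=None)[0]
    P=a+t[0]*d;Q=b+t[1]*e;return (P+Q)/2,np.linalg.norm(P-Q)
def weights(c,img,zt=.008,lo=115,sat=32):
    """grey contours -> (centre, heading of +x (deg), area mm2)"""
    hsv=cv2.cvtColor(img,cv2.COLOR_BGR2HSV)
    m=((hsv[...,1]<sat)&(hsv[...,2]>lo)).astype(np.uint8)
    out=[]
    for k in cv2.findContours(m,cv2.RETR_EXTERNAL,cv2.CHAIN_APPROX_NONE)[0]:
        if len(k)<15: continue
        P=cast(c,k[:,0,:],zt)[:,:2]*1000
        A=cv2.contourArea(P.astype(np.float32))
        if not 1500<A<7000: continue
        M=cv2.moments(P.astype(np.float32).reshape(-1,1,2)); g=np.array([M["m10"],M["m01"]])/M["m00"]
        far=P[np.argmax(np.linalg.norm(P-g,axis=1))]
        out.append((k[:,0].mean(0).round(),g.round(1),far.round(1),np.degrees(np.arctan2(*(g-far)[::-1])).round(1),round(np.linalg.norm(far-g),1),round(A)))
    return out
E
python3 - <<'E'
from h import *
for n in("scene","side"):
    c=cam(n);img=cv2.imread(f"pics/{n}0.png");print(n)
    for w in weights(c,img):
        if 200<w[1][0]<1000 and abs(w[1][1])<800: print(*w)
c=cam("scene");s=.64
for nm,uv,z in [("hfoot",(396,345),.004),("redfoot",(450,365),.004),("knob",(396,314),.092),("forkA",(262,349),.13),("forkB",(274,343),.13),("posttop",(230,312),.13),("mtape",(218,450),.02),("ymeas",(358,303),.03)]:
    print(nm,cast(c,np.array(uv)*s,z).round(3))
a=cv2.imread("pics/scene0.png")[175:300,120:380];cv2.imwrite("pics/crop1.png",cv2.resize(a,None,fx=3,fy=3,interpolation=cv2.INTER_CUBIC))
E
```

```text
scene
[216. 264.] [438.4 210.3] [377.9 232.5] -20.1 64.4 3483
[320. 216.] [ 430.2 -210. ] [ 367.3 -208.1] -1.7 63.0 3786
[351. 199.] [ 438.9 -360.6] [ 376.6 -364.4] 3.5 62.4 3899
[285. 196.] [ 593.5 -173.8] [ 530.  -168.2] -5.0 63.7 3757
[321. 184.] [ 572.6 -328.6] [ 509.8 -311. ] -15.6 65.2 3576
[183. 172.] [940.8  80.1] [952.3  43.4] 107.3 38.5 1670
side
[338. 353.] [ 359.5 -655.1] [ 362.  -719.7] 92.2 64.6 1979
[374. 337.] [ 488.6 -673.2] [ 477.3 -616.9] -78.6 57.4 4360
[345. 339.] [ 410.5 -650.4] [ 394.9 -535.7] -82.3 115.8 2925
[326. 257.] [ 575.2 -335.3] [ 526.7 -315.4] -22.3 52.4 3276
[271. 253.] [ 428.  -214.8] [ 369.7 -211.3] -3.4 58.4 3395
[214. 192.] [440.4 204.6] [391.6 240.1] -36.1 60.4 3960
[304. 181.] [776.2  58. ] [801.6 102.2] -119.9 51.0 1553
[245. 144.] [759.5 450.3] [675.  505.5] -33.1 100.9 4048
hfoot [[ 0.545 -0.001  0.004]]
redfoot [[ 0.423 -0.065  0.004]]
knob [[ 0.547 -0.006  0.092]]
forkA [[0.569 0.302 0.13 ]]
forkB [[0.571 0.274 0.13 ]]
posttop [[0.715 0.309 0.13 ]]
mtape [[0.468 0.458 0.02 ]]
ymeas [[0.695 0.009 0.03 ]]
```

View pics/crop1.png

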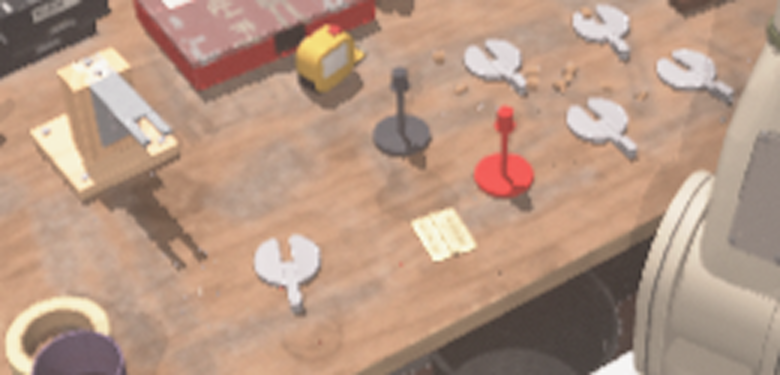

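Close view: the bracket's fork points toward the robot, all lugs point roughly to -x, and the hanger stands upright near (0.546, 0). I'll move over the nearest weight with the wrist camera level.

>>> step_arm(
  series=[0.32,1,-0.08,0,0,-0.0112,1,0.32,1,-0.08,0,0,-0.0112,1,0.32,1,-0.08,0,0,-0.0112,1,0.32,1,-0.08,0,0,-0.0112,1,0.32,1,-0.08,0,0,-0.0112,1,0.32,1,-0.08,0,0,-0.0112,1,0.32,1,-0.08,0,0,-0.0112,1,0.32,1,-0.08,0,0,-0.0112,1,0.32,1,-0.08,0,0,-0.0112,1,0.32,1,-0.08,0,0,-0.0112,1,0.32,1,-0.08,0,0,-0.0112,1,0.32,1,-0.08,0,0,-0.0112,0.6],
)

```text
time: 1.15
tcp_pos: [0.3717, -0.2084, 0.2024]
ee_rot: [[1.0, -0.001, -0.0], [-0.001, -1.0, -0.0], [-0.0, 0.0, -1.0]]
wrist_force: [1.7, -0.3, 0.2]
opening: 0.881
gripper_force: 0.0
```

>>> step_arm(
  series=[0,0,0,0,0,0,0.6,0,0,0,0,0,0,0.6,0,0,0,0,0,0,0.6],
)

```text
time: 1.4
tcp_pos: [0.3714, -0.2105, 0.2025]
ee_rot: [[1.0, 0.001, -0.0], [0.001, -1.0, -0.0], [-0.0, 0.0, -1.0]]
wrist_force: [-0.8, -0.6, -0.4]
opening: 0.602
gripper_force: 0.0
```

```bash
cat >> h.py <<'E'
def look(name,zt=.008,**k):
    c=cam("wrist");img=manip.snapshot("wrist");cv2.imwrite(f"pics/{name}.png",img)
    s=manip.read_state();R=s["ee_rot"]
    print("t",round(s["time"],2),"tcp",s["tcp_pos"].round(4),"yaw_y",np.degrees(np.arctan2(R[1,1],R[0,1])).round(2),"tilt",R[:,2].round(3)[:2],"open",round(s["opening"],2))
    for w in weights(c,img,zt,**k): print(*w)
    return c,img
E
python3 - <<'E'
from h import *
c,i=look("w1")
cv2.imwrite("pics/w1b.png",cv2.resize(i,(800,600)))
E
```

```text
t 1.45 tcp [ 0.3713 -0.2109  0.2025] yaw_y -90.02 tilt [-0. -0.] open 0.6
[380. 368.] [  97.3 -383.3] [  75.9 -418.3] 58.5 41.0 1649
[251. 115.] [ 432.  -210.7] [ 367.2 -210.5] -0.2 64.8 3692
[396. 104.] [ 443.4 -360.3] [ 379.6 -373.2] 11.4 65.1 3706
```

View pics/w1b.png

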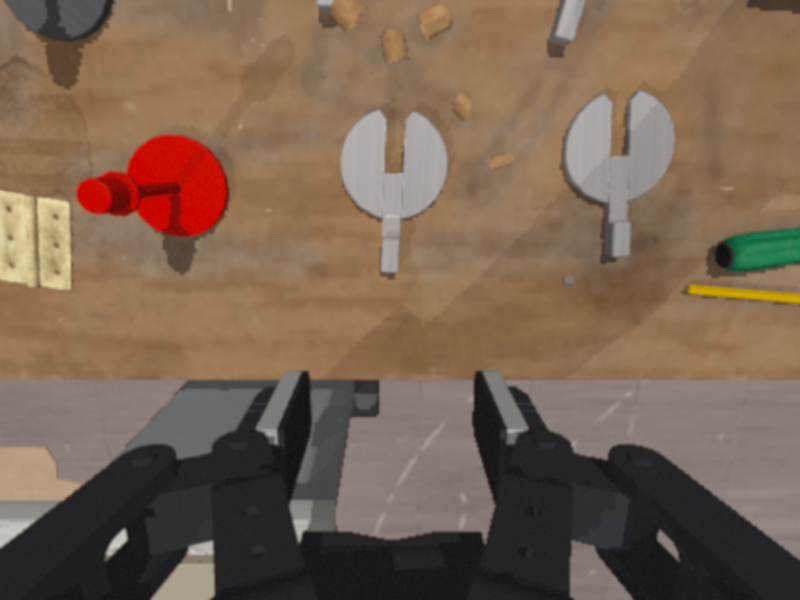

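Wrist view (800x600): weight B's disc is at (395,165) with its lug at (390,245), and weight C's disc is at (620,148) with its lug at (618,238). The red decoy is at (180,185). I'll refine the pose estimator next.

```bash
cat >> h.py <<'E'
def refine(c,img,near,z0=0.,lo=115,sat=32):
    """pose of weight nearest 'near' (mm): centre, heading deg, lug centre; underside at z0"""
    hsv=cv2.cvtColor(img,cv2.COLOR_BGR2HSV);m=((hsv[...,1]<sat)&(hsv[...,2]>lo)).astype(np.uint8);best=None
    for k in cv2.findContours(m,cv2.RETR_EXTERNAL,cv2.CHAIN_APPROX_NONE)[0]:
        if len(k)<40: continue
        k=k[:,0,:]; P=cast(c,k,z0+.008)[:,:2]*1000; A=cv2.contourArea(P.astype(np.float32))
        if not 2500<A<6000: continue
        M=cv2.moments(P.astype(np.float32).reshape(-1,1,2)); g=np.array([M["m10"],M["m01"]])/M["m00"]
        if best is None or np.linalg.norm(g-near)<best[0]: best=(np.linalg.norm(g-near),k,P,g)
    d,k,P,g=best
    a=g-P[np.argmax(np.linalg.norm(P-g,axis=1))]; a/=np.linalg.norm(a)
    T=cast(c,k,z0+.015)[:,:2]*1000
    for _ in range(4):   # axis: lug-tip block centre line to disc centre line
        n=np.array([-a[1],a[0]])
        l=T[(T-g)@a<((T-g)@a).min()+16]; lm=((l-g)@n).max()/2+((l-g)@n).min()/2
        tip=((T-g)@a).min(); L=g+a*(tip+12)+n*lm
        q=P[(P-g)@a>-20]; s=(q-g)@n; dm=(s.max()+s.min())/2
        C=g+n*dm+a*(((P-g)@a).max()-35); a=(C-L)/np.linalg.norm(C-L)
    n=np.array([-a[1],a[0]]); s=(P-g)@n
    print("lug",L.round(1),"disc",C.round(1),"dist",np.linalg.norm(C-L).round(1),"head",np.degrees(np.arctan2(a[1],a[0])).round(1),"width",(s.max()-s.min()).round(1))
E
python3 - <<'E'
from h import *
c=cam("wrist");i=cv2.imread("pics/w1.png")
refine(c,i,(432,-210));refine(c,i,(443,-360))
E
```

```text
lug [ 380.7 -208.9] disc [ 438.6 -211.5] dist 57.9 head -2.6 width 70.0
lug [ 392.2 -365.8] disc [ 449.5 -360.3] dist 57.6 head 5.5 width 70.2
```

>>> step_arm(
  series=[0.036,0.008,-0.625,0,0,-0.0018,0.5,0.036,0.008,-0.625,0,0,-0.0018,0.5,0.036,0.008,-0.625,0,0,-0.0018,0.5,0.036,0.008,-0.625,0,0,-0.0018,0.5,0.036,0.008,-0.625,0,0,-0.0018,0.5,0.036,0.008,-0.625,0,0,-0.0018,0.5,0.036,0.008,-0.625,0,0,-0.0018,0.5,0.036,0.008,-0.625,0,0,-0.0018,0.5,0,0,0,0,0,0,0.5,0,0,0,0,0,0,0.5,0,0,0,0,0,0,0.5],
)

```text
time: 2.37
tcp_pos: [0.3805, -0.2088, 0.0534]
ee_rot: [[0.999, -0.045, 0.001], [-0.045, -0.999, -0.0], [0.001, 0.0, -1.0]]
wrist_force: [0.2, 0.8, 0.2]
opening: 0.499
gripper_force: 0.0
```

Run:
```python
from h import *
c,i=look("w2")
print(proj(c,[.38,-.209,.015]))
cv2.imwrite("pics/w2b.png",cv2.resize(i,(800,600)))
```

```text
t 2.42 tcp [ 0.3808 -0.2088  0.0537] yaw_y -92.6 tilt [ 0.001 -0.001] open 0.5
[251. 137.] [ 431.5 -211. ] [ 365.8 -212.1] 0.9 65.7 3758
[490. 124.] [ 439.9 -346.8] [ 378.6 -373.8] 23.8 67.0 2027
[[251.37922902 222.88493683]]
```

View pics/w2b.png

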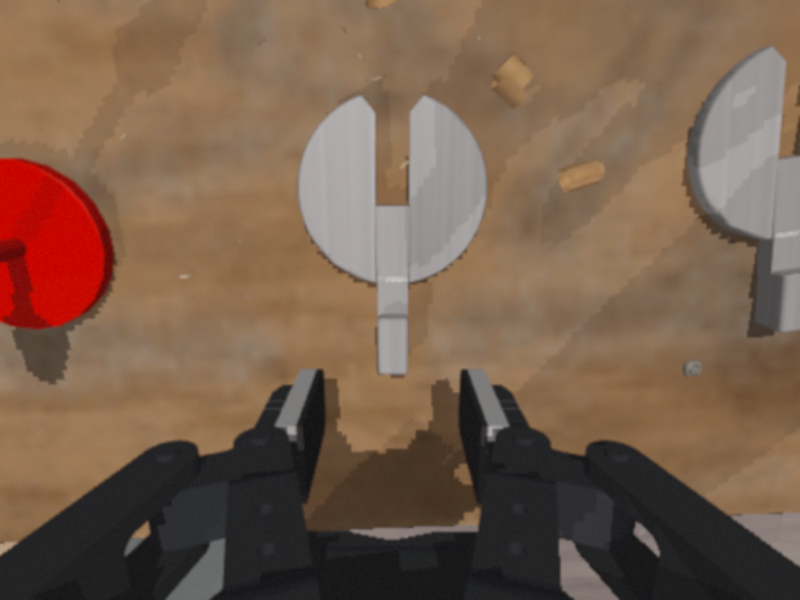

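Wrist view: the lug (392,340) is centred between the open pads and in line with them. I'll descend, grip and lift.

>>> step_arm(
  series=[0,0,-0.34,0,0,0,0.5,0,0,-0.34,0,0,0,0.5,0,0,-0.34,0,0,0,0.5,0,0,-0.34,0,0,0,0.5,0,0,-0.34,0,0,0,0.5,0,0,0,0,0,0,0.5,0,0,0,0,0,0,0,0,0,0,0,0,0,0,0,0,0,0,0,0,0,0,0,0,0,0,0,0,0,0,0,0,0,0,0,0,0,0,0,0],
  squeeze=70,
)

```text
invalid input at $.series: expected a multiple of 7 numbers
```

>>> step_arm(
  series=[0,0,0.5,0,0,0,0,0,0,1,0,0,0,0,0,0,1,0,0,0,0,0,0,1,0,0,0,0,0,0,0.5,0,0,0,0,0,0,0,0,0,0,0],
)

```text
time: 2.92
tcp_pos: [0.3824, -0.2093, 0.1775]
ee_rot: [[0.999, -0.045, 0.007], [-0.045, -0.999, -0.005], [0.007, 0.004, -1.0]]
wrist_force: [0.5, -0.3, 0.2]
opening: -0.001
gripper_force: 0.0
```

Run:
```python
from h import *
c,i=look("w3"); print(manip.read_state()["wrist_force"])
# hanger from scene+side, dark knob/foot
for n in("scene","side"):
    cv2.imwrite(f"pics/{n}3.png",manip.snapshot(n))
cc=cam("scene");p=proj(cc,[.546,-.004,.05])[0].astype(int);q=cam("side");r=proj(q,[.546,-.004,.05])[0].astype(int)
f=lambda im,p:cv2.resize(im[p[1]-37:p[1]+38,p[0]-50:p[0]+50],(400,300),interpolation=cv2.INTER_CUBIC)
print(p,r)
cv2.imwrite("pics/c3.png",np.vstack([np.hstack([f(cv2.imread("pics/scene3.png"),p),f(cv2.imread("pics/side3.png"),r)]),np.hstack([cv2.resize(i,(400,300)),np.zeros((300,400,3),np.uint8)])]))
```

```text
t 2.97 tcp [ 0.3815 -0.2089  0.1753] yaw_y -92.58 tilt [ 0.005 -0.003] open 0.0
[ 51. 291.] [258.7  20.5] [284.  -50.6] 109.6 75.4 5049
[250. 128.] [ 431.8 -210.8] [ 367.8 -213.5] 2.4 64.1 3679
[404. 109.] [ 443.3 -360.3] [ 379.5 -374.3] 12.3 65.4 3735
[ 0.72562223 -0.66181234 -0.46569529]
[253 210] [266 201]
```

View pics/c3.png

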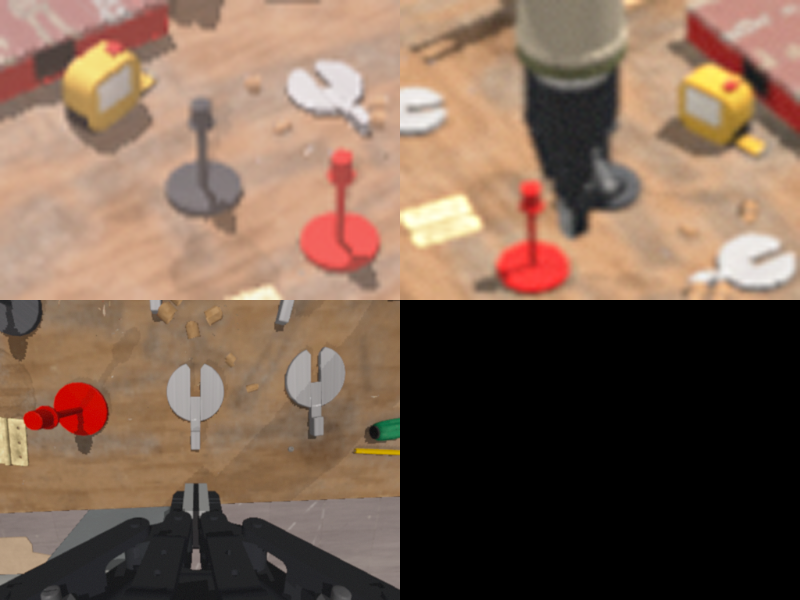

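The grip call was refused because the list was malformed, so only the empty lift ran and the weight is untouched. In the crops the hanger stands upright, with its foot at (203,187) and knob at (202,110). I'll repeat the descent.

>>> step_arm(
  series=[0,0,0,0,0,0,0.5,0,0,0,0,0,0,0.5,0,0,-0.9,0,0,0,0.5,0,0,-0.9,0,0,0,0.5,0,0,-0.9,0,0,0,0.5,0,0,-0.9,0,0,0,0.5,0,0,-0.9,0,0,0,0.5,0,0,0,0,0,0,0.5,0,0,0,0,0,0,0.5,0,0,0,0,0,0,0.5],
  squeeze=70,
)

```text
time: 3.9
tcp_pos: [0.3809, -0.2082, 0.0386]
ee_rot: [[0.999, -0.044, 0.001], [-0.044, -0.999, -0.0], [0.001, 0.0, -1.0]]
wrist_force: [-0.1, -0.4, 1.0]
opening: 0.501
gripper_force: 0.0
```

>>> step_arm(
  series=[0,0,-0.295,0,0,0,0.5,0,0,-0.295,0,0,0,0.5,0,0,-0.295,0,0,0,0.5,0,0,-0.295,0,0,0,0.5,0,0,0,0,0,0,0.5,0,0,0,0,0,0,0,0,0,0,0,0,0,0,0,0,0,0,0,0,0,0,0,0,0,0,0,0,0,0,0,0,0,0,0],
)

```text
time: 4.73
tcp_pos: [0.3806, -0.2082, 0.0026]
ee_rot: [[0.999, -0.045, 0.001], [-0.045, -0.999, -0.001], [0.001, 0.0, -1.0]]
wrist_force: [-0.4, 0.0, 4.8]
opening: 0.113
gripper_force: 68.9
```

>>> step_arm(
  series=[0,0,0.5,0,0,0,0,0,0,1,0,0,0,0,0,0,1,0,0,0,0,0,0,1,0,0,0,0,0,0,0.5,0,0,0,0,0,0,0,0,0,0,0],
)

```text
time: 5.23
tcp_pos: [0.3822, -0.209, 0.1256]
ee_rot: [[0.999, -0.045, 0.005], [-0.045, -0.999, -0.003], [0.005, 0.003, -1.0]]
wrist_force: [0.7, -1.0, -0.8]
opening: 0.116
gripper_force: 68.5
```

>>> step_arm(
  series=[0.455,0.122,0,0,0,0.0394,0,0.455,0.122,0,0,0,0.0394,0,0.455,0.122,0,0,0,0.0394,0,0.455,0.122,0,0,0,0.0394,0,0.455,0.122,0,0,0,0.0394,0,0.455,0.122,0,0,0,0.0394,0,0.455,0.122,0,0,0,0.0394,0,0.455,0.122,0,0,0,0.0394,0,0.455,0.122,0,0,0,0.0394,0,0.455,0.122,0,0,0,0.0394,0,0.455,0.122,0,0,0,0.0394,0,0.455,0.122,0,0,0,0.0394,0],
)

```text
time: 6.23
tcp_pos: [0.5442, -0.1638, 0.1208]
ee_rot: [[0.124, 0.992, -0.001], [0.992, -0.124, 0.001], [0.0, -0.001, -1.0]]
wrist_force: [1.0, -0.1, -1.0]
opening: 0.114
gripper_force: 68.5
```

>>> step_arm(
  series=[0,0,0,0,0,0.0206,0,0,0,0,0,0,0.0206,0,0,0,0,0,0,0,0,0,0,0,0,0,0,0,0,0,0,0,0,0,0,0,0,0,0,0,0,0],
)

```text
time: 6.73
tcp_pos: [0.5439, -0.1642, 0.1219]
ee_rot: [[0.002, 1.0, -0.0], [1.0, -0.002, 0.0], [0.0, -0.0, -1.0]]
wrist_force: [-0.5, -0.1, -0.7]
opening: 0.115
gripper_force: 68.6
```

Run:
```python
from h import *
c,i=look("w4");refine(c,i,(546,-100),z0=manip.read_state()["tcp_pos"][2]-.0026)
print(proj(c,[[.546,-.004,.102],[.546,-.004,.0]]).round())
cv2.imwrite("pics/w4b.png",cv2.resize(i,(800,600)))
```

```text
t 6.78 tcp [ 0.544  -0.1642  0.122 ] yaw_y -0.11 tilt [-0. -0.] open 0.11
lug [ 577.7 -137.9] disc [ 542.7 -103. ] dist 49.4 head 135.0 width 71.3
[[ 257. -117.]
 [ 254.  -22.]]
```

View pics/w4b.png

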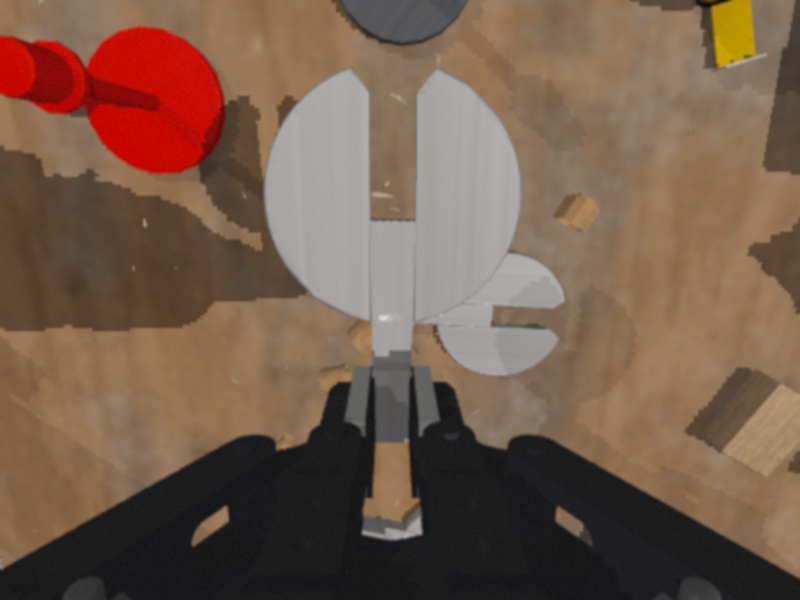

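Wrist view (800x600): the weight is held straight, its disc spanning columns 266–520 and its slot centred at 393. The hanger foot's lower arc is at the top around (402,43), and weight D lies below.

```bash
cat >> h.py <<'E'
def foot(c,img,near,z=.008,r=34.):
    """circle of known radius through dark foot's edge points near expected centre (mm)"""
    from scipy.optimize import least_squares
    hsv=cv2.cvtColor(img,cv2.COLOR_BGR2HSV); m=((hsv[...,2]<105)&(hsv[...,1]<75)).astype(np.uint8)
    best=[]
    for k in cv2.findContours(m,cv2.RETR_EXTERNAL,cv2.CHAIN_APPROX_NONE)[0]:
        k=k[:,0,:]; k=k[(k[:,0]>2)&(k[:,0]<509)&(k[:,1]>2)&(k[:,1]<381)]
        if len(k)<20: continue
        P=cast(c,k,z)[:,:2]*1000; P=P[np.abs(np.linalg.norm(P-near,axis=1)-r)<14]
        if len(P)>len(best): best=P
    s=least_squares(lambda q:np.linalg.norm(best-q,axis=1)-r,near,loss="soft_l1",f_scale=.7)
    print("foot",s.x.round(1),"n",len(best),"med res",np.median(np.abs(s.fun)).round(2)); return s.x
E
python3 - <<'E'
from h import *
c=cam("wrist");i=cv2.imread("pics/w4.png")
foot(c,i,(546,-4))
print(cast(c,np.array([[266,195],[520,195],[393,220],[393,325],[352,68],[435,68]])*.64,.1274).round(4))
# knob/foot from scene pic: 
cs=cam("scene");foot(cs,cv2.imread("pics/scene3.png"),(546,-4))
E
```

```text
foot [548.8  -4.6] n 87 med res 0.26
[[ 0.5088 -0.1012  0.1274]
 [ 0.5783 -0.1013  0.1274]
 [ 0.5436 -0.108   0.1274]
 [ 0.5435 -0.1388  0.1274]
 [ 0.5331 -0.0695  0.1274]
 [ 0.5543 -0.0695  0.1274]]
foot [550.3   8.3] n 16 med res 3.29
```

>>> step_arm(
  series=[0.042,0,-0.533,0,0,0,0,0.042,0,-0.533,0,0,0,0,0.042,0,-0.533,0,0,0,0,0.042,0,-0.533,0,0,0,0,0,0,0,0,0,0,0,0,0,0,0,0,0,0,0,0.4,0,0,0,0,0,0,0.4,0,0,0,0,0,0,0.4,0,0,0,0,0,0,0,0,0,0,0,0,0,0,0,0,0,0,0],
)

```text
time: 7.7
tcp_pos: [0.5495, -0.1267, 0.0588]
ee_rot: [[-0.002, 1.0, 0.001], [1.0, 0.002, -0.0], [-0.0, 0.001, -1.0]]
wrist_force: [-0.8, -0.7, -0.8]
opening: 0.114
gripper_force: 68.5
```

Run:
```python
from h import *
c,i=look("w5");print(manip.read_state()["wrist_force"].round(1));foot(c,i,(548.8,-4.6))
# knob top ring: dark blob
print(proj(c,[[.5488,-.0046,.102],[.5488,-.0046,.008],[.5488,-.067,.06]]).round())
cv2.imwrite("pics/w5b.png",cv2.resize(i,(800,600)))
```

```text
t 7.75 tcp [ 0.5493 -0.1278  0.0586] yaw_y 0.02 tilt [ 0.001 -0.001] open 0.11
[251. 128.] [548.7 -74.6] [ 542.3 -134.3] 84.0 60.1 6844
[ 0.2 -0.1 -2.3]
foot [548.6  -3. ] n 270 med res 1.36
[[ 253. -100.]
 [ 251.    8.]
 [ 251.  132.]]
```

View pics/w5b.png

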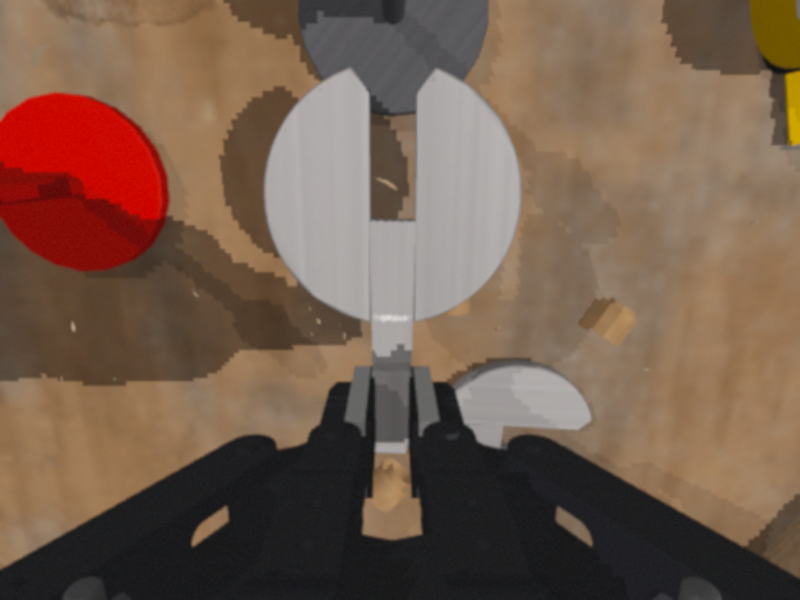

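Wrist view: the stem at (394,10) lines up with the slot (column 393). I'll slide in.

>>> step_arm(
  series=[0,0.26,0,0,0,0,0,0,0.26,0,0,0,0,0,0,0.26,0,0,0,0,0,0,0.26,0,0,0,0,0,0,0.26,0,0,0,0,0,0,0.26,0,0,0,0,0,0,0.26,0,0,0,0,0,0,0.26,0,0,0,0,0,0,0,0,0,0,0,0,0,0,0,0,0,0,0],
)

```text
time: 8.58
tcp_pos: [0.5492, -0.0654, 0.0582]
ee_rot: [[-0.0, 1.0, 0.0], [1.0, 0.0, -0.0], [-0.0, 0.0, -1.0]]
wrist_force: [0.0, -0.4, -1.7]
opening: 0.117
gripper_force: 68.5
```

Run:
```python
from h import *
c,i=look("w6");print(manip.read_state()["wrist_force"].round(2));foot(c,i,(548.8,-4.))
z=.0586-.0026+.008
# dark stem/knob in row band: print dark extents near expected knob
v=cv2.cvtColor(i,cv2.COLOR_BGR2HSV);m=(v[...,2]<105)&(v[...,1]<75)
p=proj(c,[[.5488,-.004,.102],[.5488,-.004,.064],[.5488,-.004+.0575-.0614-.0,.064]]);print(p.round())
x0=int(p[1][0])
print("slot column values",[(r,int(v[r,x0,2])) for r in range(70,150,3)])
```

```text
t 8.63 tcp [ 0.5492 -0.0659  0.0582] yaw_y -0.04 tilt [ 0. -0.] open 0.12
[251. 130.] [548.3 -13.2] [541.3 -73.5] 83.4 60.7 6058
[-0.37 -0.13 -1.79]
foot [534.4  -2.1] n 160 med res 2.92
[[253. 138.]
 [252. 129.]
 [252. 138.]]
slot column values [(70, 71), (73, 62), (76, 61), (79, 59), (82, 60), (85, 62), (88, 60), (91, 59), (94, 60), (97, 57), (100, 62), (103, 98), (106, 96), (109, 72), (112, 96), (115, 100), (118, 99), (121, 99), (124, 96), (127, 95), (130, 95), (133, 95), (136, 94), (139, 95), (142, 94), (145, 93), (148, 93)]
```

```bash
cat >> h.py <<'E'
def knob(c,img,z=.082,r=12.,near=None,step=0.):
    """collar/knob seen from above against bright disc: dark blob containing expected pixel"""
    g=cv2.GaussianBlur(cv2.cvtColor(img,cv2.COLOR_BGR2GRAY),(3,3),0)
    p=proj(c,[near[0]/1000,near[1]/1000,.102])[0]
    k=[]
    for a in np.arange(0,360,6):
        d=np.array([np.cos(np.radians(a)),np.sin(np.radians(a))]);pr=[int(g[tuple(np.clip((p+d*t)[::-1].round().astype(int),0,[383,511]))]) for t in range(10,60)]
        j=[t for t in range(len(pr)-3) if pr[t]<110 and pr[t+3]>140]
        k.append((a,10+j[0]+2 if j else None))
    print("radii px",k)
E
python3 - <<'E'
from h import *
c=cam("wrist");i=cv2.imread("pics/w6.png");knob(c,i,near=(548.8,-4))
print("f/height",c[0]/(c[3][2]-.102),c[0]/(c[3][2]-.082),c[3],proj(c,[[.5488,-.004,.102],[.5488,-.004,.082]]))
cv2.imwrite("pics/w6b.png",i[60:240,130:370])
E
```

```text
radii px [(np.int64(0), 31), (np.int64(6), 31), (np.int64(12), 29), (np.int64(18), 29), (np.int64(24), 28), (np.int64(30), 28), (np.int64(36), 29), (np.int64(42), 29), (np.int64(48), 28), (np.int64(54), 28), (np.int64(60), 29), (np.int64(66), 29), (np.int64(72), 29), (np.int64(78), 28), (np.int64(84), 29), (np.int64(90), 29), (np.int64(96), 29), (np.int64(102), 28), (np.int64(108), 28), (np.int64(114), 28), (np.int64(120), 29), (np.int64(126), 28), (np.int64(132), 28), (np.int64(138), 28), (np.int64(144), 30), (np.int64(150), 29), (np.int64(156), None), (np.int64(162), None), (np.int64(168), None), (np.int64(174), None), (np.int64(180), None), (np.int64(186), None), (np.int64(192), None), (np.int64(198), None), (np.int64(204), None), (np.int64(210), None), (np.int64(216), None), (np.int64(222), None), (np.int64(228), None), (np.int64(234), None), (np.int64(240), None), (np.int64(246), 41), (np.int64(252), None), (np.int64(258), None), (np.int64(264), None), (np.int64(270), None), (np.int64(276), None), (np.int64(282), None), (np.int64(288), None), (np.int64(294), 34), (np.int64(300), 35), (np.int64(306), 35), (np.int64(312), 34), (np.int64(318), 33), (np.int64(324), 33), (np.int64(330), 33), (np.int64(336), 32), (np.int64(342), 31), (np.int64(348), 31), (np.int64(354), 31)]
f/height 3181.9449552480187 2642.334910773453 [0.54814123 0.00563529 0.19993498] [[252.40668774 136.20939171]
 [252.05067427 130.85413841]]
```

View pics/w6b.png

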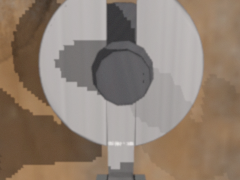

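Crop: the knob is centred on the slot at (122,73), and its edge radius of 28.6 px confirms the hanger at (548.8,-4.0). I'll lower the weight and release it.

>>> step_arm(
  series=[0,0.05,-0.261,0,0,0,0,0,0,-0.261,0,0,0,0,0,0,-0.261,0,0,0,0,0,0,-0.261,0,0,0,0,0,0,-0.261,0,0,0,0,0,0,-0.261,0,0,0,0,0,0,0,0,0,0,0,0,0,0,0,0,0,0,0,0,0,0,0,0,0,0,0,0,0,0,0,0.3,0,0,0,0,0,0,0.3,0,0,0,0,0,0,0.3],
)

```text
time: 9.63
tcp_pos: [0.5493, -0.0643, 0.0113]
ee_rot: [[0.001, 1.0, 0.0], [1.0, -0.001, -0.0], [-0.0, 0.0, -1.0]]
wrist_force: [-0.5, 0.9, 1.1]
opening: 0.299
gripper_force: 0.0
```

Run:
```python
from h import *
c,i=look("w7");print(manip.read_state()["wrist_force"].round(2))
```

```text
t 9.68 tcp [ 0.5493 -0.0643  0.0113] yaw_y -0.04 tilt [ 0. -0.] open 0.3
[ 0.56  0.28 -0.93]
```

>>> step_arm(
  series=[0,0,0.5,0,0,0,0.3,0,0,1,0,0,0,0.3,0,0,1,0,0,0,0.3,0,0,1,0,0,0,0.3,0,0,1,0,0,0,0.4,-0.4,0.88,0.167,0,0,0.0389,0.5,-0.4,0.88,0.167,0,0,0.0389,0.5,-0.4,0.88,0.167,0,0,0.0389,0.5,-0.4,0.88,0.167,0,0,0.0389,0.5,-0.4,0.88,0.167,0,0,0.0389,0.5,-0.4,0.88,0.167,0,0,0.0389,0.5,-0.4,0.88,0.167,0,0,0.0389,0.5],
)

```text
time: 10.68
tcp_pos: [0.4644, 0.1217, 0.1817]
ee_rot: [[-0.758, 0.652, 0.001], [0.652, 0.758, -0.0], [-0.001, 0.0, -1.0]]
wrist_force: [1.4, 1.1, 0.1]
opening: 0.496
gripper_force: 0.0
```

>>> step_arm(
  series=[-0.4,0.88,0.167,0,0,0.0389,0.5,-0.4,0.88,0.167,0,0,0.0389,0.5,-0.4,0.88,0.167,0,0,0.0389,0.5,0,0,0,0,0,0,0.5,0,0,0,0,0,0,0.5,0,0,0,0,0,0,0.5,0,0,0,0,0,0,0.5],
)

```text
time: 11.27
tcp_pos: [0.4296, 0.1986, 0.1961]
ee_rot: [[-0.939, 0.345, -0.0], [0.345, 0.939, -0.0], [0.0, -0.0, -1.0]]
wrist_force: [-0.1, -0.1, 0.8]
opening: 0.497
gripper_force: 0.0
```

Run:
```python
from h import *
c,i=look("w8");refine(c,i,(438,210))
s=cam("scene");cv2.imwrite("pics/scene8.png",manip.snapshot("scene"))
for w in weights(s,cv2.imread("pics/scene8.png")): print(*w)
```

```text
t 11.32 tcp [0.4296 0.1986 0.196 ] yaw_y 69.82 tilt [-0. -0.] open 0.5
[264. 173.] [439.6 210.5] [383.  237.4] -25.5 62.6 3668
[38. 65.] [258.1  39.2] [280.8 100.9] -110.2 65.7 4154
lug [392.2 228.7] disc [445.7 207.8] dist 57.5 head -21.3 width 70.4
[216. 264.] [438.9 210.2] [377.9 232.5] -20.1 64.9 3563
[409. 235.] [ 182.  -391.2] [ 253.  -498.2] 123.5 128.4 1570
[256. 216.] [552.8 -14.2] [567.4 -83.2] 102.0 70.6 4437
[348. 198.] [ 447.1 -358.5] [ 482.1 -341.1] -153.6 39.1 3192
[285. 196.] [ 593.8 -173.8] [ 530.  -168.2] -5.0 64.1 3814
[321. 184.] [ 572.4 -328.9] [ 509.8 -311. ] -15.9 65.2 3588
[138. 177.] [1016.8  239.9] [1030.6  205.8] 112.1 36.7 1527
[183. 172.] [941.4  80.2] [929.6 116.8] -72.1 38.4 1751
[130. 171.] [1073.8  255.5] [1040.1  278.5] -34.3 40.8 2070
[424. 144.] [ 530.7 -852.7] [ 591.5 -913.5] 135.0 86.0 2281
[421.  53.] [ 1196.4 -1548.1] [ 1281.2 -1666.3] 125.7 145.5 6109
```

>>> step_arm(
  series=[-0.161,0.127,-0.65,0,0,-0.0008,0.5,-0.161,0.127,-0.65,0,0,-0.0008,0.5,-0.161,0.127,-0.65,0,0,-0.0008,0.5,-0.161,0.127,-0.65,0,0,-0.0008,0.5,-0.161,0.127,-0.65,0,0,-0.0008,0.5,-0.161,0.127,-0.65,0,0,-0.0008,0.5,-0.161,0.127,-0.65,0,0,-0.0008,0.5,-0.161,0.127,-0.65,0,0,-0.0008,0.5,0,0,0,0,0,0,0.5,0,0,0,0,0,0,0.5,0,0,0,0,0,0,0.5],
)

```text
time: 12.28
tcp_pos: [0.3913, 0.2302, 0.0412]
ee_rot: [[-0.932, 0.362, 0.001], [0.362, 0.932, 0.001], [-0.0, 0.001, -1.0]]
wrist_force: [-0.8, -0.3, 0.1]
opening: 0.5
gripper_force: 0.0
```

Run:
```python
from h import *
c,i=look("w9");refine(c,i,(438,210))
cv2.imwrite("pics/w9b.png",cv2.resize(i,(400,300)))
```

```text
t 12.33 tcp [0.3917 0.2302 0.0414] yaw_y 68.77 tilt [0.002 0.001] open 0.5
[249. 291.] [436.5 212.1] [380.8 228.3] -16.2 58.0 3362
lug [391.2 229.1] disc [436.7 211.8] dist 48.7 head -20.8 width 69.6
```

>>> step_arm(
  series=[0,-0.008,-0.32,0,0,0,0.5,0,-0.008,-0.32,0,0,0,0.5,0,-0.008,-0.32,0,0,0,0.5,0,-0.008,-0.32,0,0,0,0.5,0,0,0,0,0,0,0.5,0,0,0,0,0,0,0,0,0,0,0,0,0,0,0,0,0,0,0,0,0,0,0,0,0,0,0,0,0,0,0,0,0,0,0],
)

```text
time: 13.17
tcp_pos: [0.3907, 0.2296, 0.0024]
ee_rot: [[-0.933, 0.361, 0.001], [0.361, 0.933, 0.0], [-0.001, 0.001, -1.0]]
wrist_force: [-0.9, -0.3, 4.7]
opening: 0.118
gripper_force: 68.9
```

>>> step_arm(
  series=[0,0,0.5,0,0,0,0,0,0,1,0,0,0,0,0,0,1,0,0,0,0,0,0,1,0,0,0,0,0,0,0.5,0,0,0,0,0,0,0,0,0,0,0],
)

```text
time: 13.67
tcp_pos: [0.3923, 0.2302, 0.1251]
ee_rot: [[-0.932, 0.361, 0.006], [0.361, 0.932, 0.001], [-0.005, 0.003, -1.0]]
wrist_force: [0.6, 0.6, -1.5]
opening: 0.117
gripper_force: 68.6
```

>>> step_arm(
  series=[0.523,-0.213,0,0,0,-0.0382,0,0.523,-0.213,0,0,0,-0.0382,0,0.523,-0.213,0,0,0,-0.0382,0,0.523,-0.213,0,0,0,-0.0382,0,0.523,-0.213,0,0,0,-0.0382,0,0.523,-0.213,0,0,0,-0.0382,0,0.523,-0.213,0,0,0,-0.0382,0,0.523,-0.213,0,0,0,-0.0382,0,0.523,-0.213,0,0,0,-0.0382,0,0.523,-0.213,0,0,0,-0.0382,0,0,0,0,0,0,0,0,0,0,0,0,0,0,0],
)

```text
time: 14.67
tcp_pos: [0.5472, 0.1649, 0.1206]
ee_rot: [[-0.002, 1.0, -0.002], [1.0, 0.002, -0.0], [-0.0, -0.002, -1.0]]
wrist_force: [-1.7, 0.3, -0.9]
opening: 0.113
gripper_force: 68.6
```

>>> step_arm(
  series=[0,0,0,0,0,0,0,0,0,0,0,0,0,0,0,0,0,0,0,0,0],
)

```text
time: 14.92
tcp_pos: [0.5467, 0.1658, 0.1218]
ee_rot: [[-0.003, 1.0, -0.0], [1.0, 0.003, -0.0], [-0.0, -0.0, -1.0]]
wrist_force: [0.2, 0.5, -1.3]
opening: 0.113
gripper_force: 68.6
```

Run:
```python
from h import *
c,i=look("w10")
a=manip.snapshot("scene");cv2.imwrite("pics/scene10.png",a);cs=cam("scene");z0=.1225-.0024
refine(cs,a,(549,105),z0=z0)
p=proj(cs,[.549,.08,.1])[0].astype(int);q=a[p[1]-38:p[1]+37,p[0]-50:p[0]+50]
hh=i[200:384,100:412]
cv2.imwrite("pics/c10.png",np.hstack([cv2.resize(q,(400,300),interpolation=cv2.INTER_CUBIC),cv2.resize(i,(400,300))]))
```

```text
t 14.97 tcp [0.5469 0.1657 0.1219] yaw_y 0.15 tilt [ 0. -0.] open 0.12
[251. 316.] [546.2  38.1] [555.   77.3] -102.7 40.1 1768
[415.   9.] [659.  303.6] [735.4 303. ] 179.6 76.4 1608
lug [577.5  56.8] disc [540.  106.2] dist 62.0 head 127.2 width 67.6
```

View pics/c10.png

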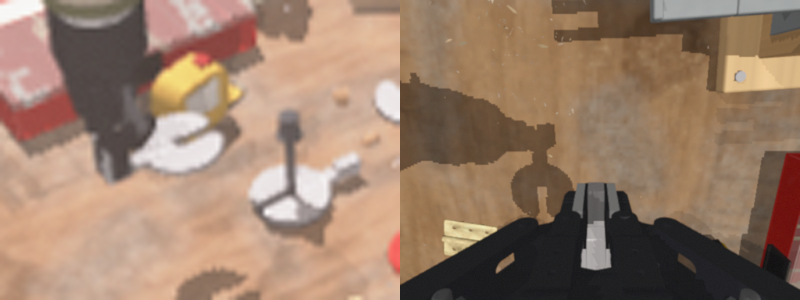

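Left crop: the first weight sits on the hanger at (290,195) and the second is held level at (195,140). I'll insert the second weight.

>>> step_arm(
  series=[0.017,0,-0.533,0,0,0,0,0.017,0,-0.533,0,0,0,0,0.017,0,-0.533,0,0,0,0,0.017,0,-0.533,0,0,0,0,0,0,0,0,0,0,0,0,-0.4,0,0,0,0,0,0,-0.4,0,0,0,0,0,0,-0.4,0,0,0,0,0,0,-0.4,0,0,0,0,0,0,-0.4,0,0,0,0,0,0,0,0,0,0,0,0,0,0,0,0,0,0,0],
)

```text
time: 16.02
tcp_pos: [0.5497, 0.1041, 0.0582]
ee_rot: [[0.001, 1.0, 0.001], [1.0, -0.001, -0.0], [-0.0, 0.001, -1.0]]
wrist_force: [0.1, 1.0, -1.7]
opening: 0.118
gripper_force: 68.5
```

>>> step_arm(
  series=[0,-0.25,0,0,0,0,0,0,-0.25,0,0,0,0,0,0,-0.25,0,0,0,0,0,0,-0.25,0,0,0,0,0,0,0,0,0,0,0,0,0,0,0,0,0,0,0],
)

```text
time: 16.52
tcp_pos: [0.5495, 0.0748, 0.0579]
ee_rot: [[-0.0, 1.0, 0.0], [1.0, 0.0, -0.0], [-0.0, 0.0, -1.0]]
wrist_force: [0.4, 1.1, -0.6]
opening: 0.117
gripper_force: 68.5
```

>>> step_arm(
  series=[0,-0.153,0,0,0,0,0,0,-0.153,0,0,0,0,0,0,-0.153,0,0,0,0,0,0,-0.153,0,0,0,0,0,0,0,0,0,0,0,0,0,0,0,0,0,0,0],
)

```text
time: 17.02
tcp_pos: [0.5495, 0.0568, 0.058]
ee_rot: [[-0.001, 1.0, 0.0], [1.0, 0.001, 0.0], [0.0, 0.0, -1.0]]
wrist_force: [0.1, 1.1, -0.7]
opening: 0.116
gripper_force: 68.6
```

Run:
```python
from h import *
print(manip.read_state()["wrist_force"].round(2),manip.read_state()["tcp_pos"])
cs=cam("scene");a=manip.snapshot("scene");cv2.imwrite("pics/scene11.png",a)
b=cv2.imread("pics/scene10.png")
# knob dark pixel centroid in both, compare
for im in(b,a):
    p=proj(cs,[.5488,-.004,.092])[0];x,y=p.astype(int);g=cv2.cvtColor(im,cv2.COLOR_BGR2GRAY)[y-5:y+4,x-7:x+8]
    m=g<100;ys,xs=np.nonzero(m);print(p.round(1),(xs.mean()+x-7).round(2),(ys.mean()+y-5).round(2),m.sum())
```

```text
[ 0.13  1.1  -0.73] [0.54947387 0.05684222 0.0579513 ]
[252.8 200.9] 253.36 202.09 11
[252.8 200.9] 250.76 201.67 21
```

>>> step_arm(
  series=[0,0,-0.26,0,0,0,0,0,0,-0.26,0,0,0,0,0,0,-0.26,0,0,0,0,0,0,-0.26,0,0,0,0,0,0,-0.26,0,0,0,0,0,0,0,0,0,0,0,0,0,0,0,0,0,0,0,0,0,0,0,0,0.3,0,0,0,0,0,0,0.3,0,0,0,0,0,0,0.3],
)

```text
time: 17.9
tcp_pos: [0.5495, 0.057, 0.0189]
ee_rot: [[-0.001, 1.0, 0.0], [1.0, 0.001, 0.0], [0.0, 0.0, -1.0]]
wrist_force: [0.3, -0.0, -0.4]
opening: 0.301
gripper_force: 0.0
```

>>> step_arm(
  series=[0,0,0.5,0,0,0,0.3,0,0,1,0,0,0,0.3,0,0,1,0,0,0,0.3,0,0,1,0,0,0,0.3,0,0,1,0,0,0,0.3,0,-0.88,0.2,0,0,0,0.3,0,-0.88,0,0,0,0,0.3,0,-0.88,0,0,0,0,0.3,0,-0.88,0,0,0,0,0.3,0,-0.88,0,0,0,0,0.3,0,0,0,0,0,0,0.3,0,0,0,0,0,0,0.3],
)

```text
time: 18.9
tcp_pos: [0.5493, -0.0768, 0.1599]
ee_rot: [[0.002, 1.0, -0.0], [1.0, -0.002, -0.0], [-0.0, -0.0, -1.0]]
wrist_force: [-0.7, 0.8, -0.3]
opening: 0.301
gripper_force: 0.0
```

>>> step_arm(
  series=[0,0,0,0,0,0,0.3,0,0,0,0,0,0,0.3],
)

```text
time: 19.07
tcp_pos: [0.5495, -0.0736, 0.16]
ee_rot: [[-0.003, 1.0, 0.0], [1.0, 0.003, 0.0], [0.0, 0.0, -1.0]]
wrist_force: [-0.0, 0.9, 0.2]
opening: 0.296
gripper_force: 0.0
```

Run:
```python
from h import *
c,i=look("w12");p=proj(c,[[.5488,-.004,.102],[.5488,-.004,.082],[.5488,-.004,.024]]);print(p.round(1),"knob r px",9*c[0]/(c[3][2]-.102)/1000,c[3].round(3))
cv2.imwrite("pics/w12b.png",cv2.resize(i[0:300,100:400],(600,600),interpolation=cv2.INTER_CUBIC))
```

```text
t 19.12 tcp [ 0.5496 -0.0736  0.1601] yaw_y 0.18 tilt [0. 0.] open 0.3
[  6. 312.] [ 278.1 -237.9] [ 288.  -155.9] -96.9 82.6 1571
[249. 102.] [550.7  -3.7] [542.8  71.3] -84.0 75.4 4068
[[251.1 107.2]
 [251.  106.9]
 [250.8 106.3]] knob r px 14.032824089034657 [ 0.548 -0.002  0.302]
```

View pics/w12b.png

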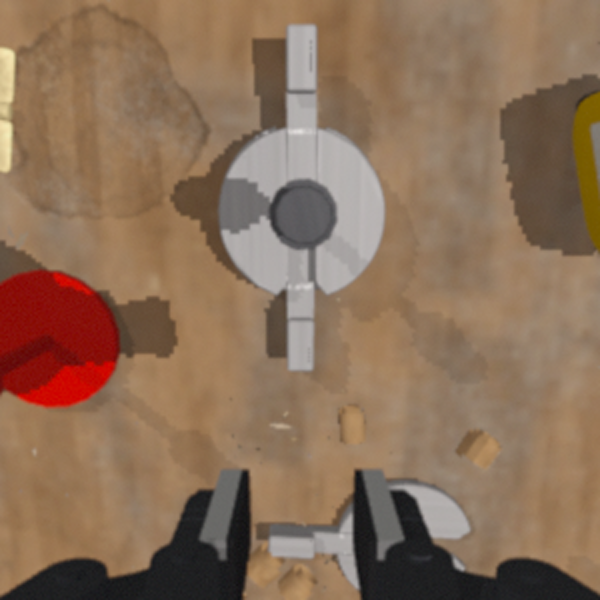

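Wrist crop (600x600): two weights lie flat on the hanger with slots opposed, lugs at (302,60) and (300,340). The knob is centred at (302,213), where expected, so the hanger is still at (548.8,-4). Next is weight C.

>>> step_arm(
  series=[-0.417,-0.739,0.083,0,0,-0.0393,0.5,-0.417,-0.739,0.083,0,0,-0.0393,0.5,-0.417,-0.739,0.083,0,0,-0.0393,0.5,-0.417,-0.739,0.083,0,0,-0.0393,0.5,-0.417,-0.739,0.083,0,0,-0.0393,0.5,-0.417,-0.739,0.083,0,0,-0.0393,0.5,-0.417,-0.739,0.083,0,0,-0.0393,0.5,-0.417,-0.739,0.083,0,0,-0.0393,0.5,-0.417,-0.739,0.083,0,0,-0.0393,0.5,-0.417,-0.739,0.083,0,0,-0.0393,0.5,-0.417,-0.739,0.083,0,0,-0.0393,0.5,-0.417,-0.739,0.083,0,0,-0.0393,0.5],
)

```text
time: 20.12
tcp_pos: [0.3992, -0.3412, 0.1901]
ee_rot: [[0.996, 0.086, 0.0], [0.086, -0.996, -0.0], [0.0, 0.0, -1.0]]
wrist_force: [0.4, -0.4, -0.1]
opening: 0.5
gripper_force: 0.0
```

>>> step_arm(
  series=[0,0,0,0,0,0,0.5,0,0,0,0,0,0,0.5,0,0,0,0,0,0,0.5],
)

```text
time: 20.37
tcp_pos: [0.4002, -0.3398, 0.1898]
ee_rot: [[0.996, 0.094, 0.0], [0.094, -0.996, 0.0], [0.0, -0.0, -1.0]]
wrist_force: [1.1, 0.0, 0.5]
opening: 0.5
gripper_force: 0.0
```

Run:
```python
from h import *
c,i=look("w13");refine(c,i,(443,-360))
```

```text
t 20.42 tcp [ 0.4003 -0.3395  0.1897] yaw_y -84.6 tilt [0. 0.] open 0.5
[470. 312.] [ 251.8 -628.7] [ 283.9 -531.8] -108.3 102.1 6097
[276. 135.] [ 443.1 -361.1] [ 379.8 -373. ] 10.6 64.3 3679
lug [ 393.3 -366.1] disc [ 449.7 -360.5] dist 56.8 head 5.6 width 69.4
```

>>> step_arm(
  series=[-0.038,-0.148,-0.6,0,0,0,0.5,-0.038,-0.148,-0.6,0,0,0,0.5,-0.038,-0.148,-0.6,0,0,0,0.5,-0.038,-0.148,-0.6,0,0,0,0.5,-0.038,-0.148,-0.6,0,0,0,0.5,-0.038,-0.148,-0.6,0,0,0,0.5,0,0,-0.6,0,0,0,0.5,0,0,-0.6,0,0,0,0.5,0,0,0,0,0,0,0.5,0,0,0,0,0,0,0.5],
)

```text
time: 21.25
tcp_pos: [0.3929, -0.3662, 0.0454]
ee_rot: [[0.996, 0.093, -0.001], [0.093, -0.996, 0.002], [-0.001, -0.002, -1.0]]
wrist_force: [-0.6, 0.2, 0.6]
opening: 0.5
gripper_force: 0.0
```

Run:
```python
from h import *
c,i=look("w14");refine(c,i,(443,-360))
```

```text
t 21.3 tcp [ 0.3934 -0.367   0.0465] yaw_y -84.7 tilt [0. 0.] open 0.5
[251. 142.] [ 442.7 -361.5] [ 377.6 -371.8] 9.0 65.9 3743
lug [ 392.5 -366.6] disc [ 449.8 -360.8] dist 57.5 head 5.7 width 70.5
```

>>> step_arm(
  series=[0,0,-0.287,0,0,0,0.5,0,0,-0.287,0,0,0,0.5,0,0,-0.287,0,0,0,0.5,0,0,-0.287,0,0,0,0.5,0,0,-0.287,0,0,0,0.5,0,0,0,0,0,0,0.5,0,0,0,0,0,0,0,0,0,0,0,0,0,0,0,0,0,0,0,0,0,0,0,0,0,0,0,0,0,0,0,0,0,0,0],
)

```text
time: 22.22
tcp_pos: [0.3928, -0.368, 0.0033]
ee_rot: [[0.996, 0.09, 0.001], [0.09, -0.996, -0.001], [0.001, 0.001, -1.0]]
wrist_force: [-0.0, -0.4, 2.8]
opening: 0.114
gripper_force: 69.4
```

>>> step_arm(
  series=[0,0,0.5,0,0,0,0,0,0,1,0,0,0,0,0,0,1,0,0,0,0,0,0,1,0,0,0,0,0,0,0.5,0,0,0,0,0,0,0,0,0,0,0],
)

```text
time: 22.72
tcp_pos: [0.3941, -0.3691, 0.1268]
ee_rot: [[0.996, 0.09, 0.005], [0.09, -0.996, -0.005], [0.004, 0.005, -1.0]]
wrist_force: [0.3, 0.4, -1.1]
opening: 0.116
gripper_force: 68.9
```

>>> step_arm(
  series=[0.433,0.567,0,0,0,0.0393,0,0.433,0.567,0,0,0,0.0393,0,0.433,0.567,0,0,0,0.0393,0,0.433,0.567,0,0,0,0.0393,0,0.433,0.567,0,0,0,0.0393,0,0.433,0.567,0,0,0,0.0393,0,0.433,0.567,0,0,0,0.0393,0,0.433,0.567,0,0,0,0.0393,0,0.433,0.567,0,0,0,0.0393,0,0.433,0.567,0,0,0,0.0393,0,0.433,0.567,0,0,0,0.0393,0,0.433,0.567,0,0,0,0.0393,0],
)

```text
time: 23.72
tcp_pos: [0.5484, -0.1626, 0.1216]
ee_rot: [[-0.007, 1.0, -0.001], [1.0, 0.007, 0.001], [0.001, -0.001, -1.0]]
wrist_force: [2.0, -0.4, -0.6]
opening: 0.115
gripper_force: 68.9
```

>>> step_arm(
  series=[0,0,0,0,0,0,0,0,0,0,0,0,0,0,0,0,0,0,0,0,0],
)

```text
time: 23.97
tcp_pos: [0.5477, -0.1641, 0.1219]
ee_rot: [[0.001, 1.0, -0.001], [1.0, -0.001, 0.0], [0.0, -0.001, -1.0]]
wrist_force: [1.1, -0.9, -1.3]
opening: 0.113
gripper_force: 69.0
```

```bash
cat >> h.py <<'E'
def held(c,img,tcp,z):
    """held weight pose in a view down tool x=+y: slot end and width via grey profile, world mm"""
    hsv=cv2.cvtColor(img,cv2.COLOR_BGR2HSV);m=(hsv[...,1]<32)&(hsv[...,2]>115)
    p=proj(c,[tcp[0],tcp[1]+.0614,z])[0].round().astype(int)
    row=np.nonzero(m[p[1]-12])[0];row=row[(row>p[0]-110)&(row<p[0]+110)]
    ins=[x for x in range(p[0]-25,p[0]+25) if not m[p[1]-20,x]]
    col=[y for y in range(p[1]-40,p[1]+40) if not m[y,p[0]-3]]
    X=cast(c,[[row.min()-.5,p[1]-12],[row.max()+.5,p[1]-12],[min(ins)-.5,p[1]-20],[max(ins)+.5,p[1]-20],[p[0]-3,max(col)+.5]],z)*1000
    print("rim x",X[:2,0].round(1),"slot x",X[2:4,0].round(1),"closed end y",X[4,1].round(1),"-> centre",X[2:4,0].mean().round(1),(X[4,1]+5.5).round(1))
E
python3 - <<'E'
from h import *
cc=cam("wrist");t=np.array([.544,-.1642,.122])
c,i=look("w15");s=manip.read_state();z=s["tcp_pos"][2]-.003+.008
held(c,i,s["tcp_pos"],z)
foot(c,i,(548.8,-4.))
E
```

```text
t 24.02 tcp [ 0.5476 -0.1645  0.122 ] yaw_y -0.08 tilt [-0.001 -0.   ] open 0.11
rim x [511.4 581.2] slot x [540.4 552.7] closed end y -108.2 -> centre 546.5 -102.7
foot [550.2  -7.6] n 110 med res 1.5
```

>>> step_arm(
  series=[0.019,0,-0.533,0,0,0,0,0.019,0,-0.533,0,0,0,0,0.019,0,-0.533,0,0,0,0,0.019,0,-0.533,0,0,0,0,0,0,0,0,0,0,0,0,0.4,0,0,0,0,0,0,0.4,0,0,0,0,0,0,0.4,0,0,0,0,0,0,0.3,0,0,0,0,0,0,0.3,0,0,0,0,0,0,0,0,0,0,0,0,0,0,0,0,0,0,0],
)

```text
time: 25.02
tcp_pos: [0.5508, -0.109, 0.0591]
ee_rot: [[-0.002, 1.0, 0.001], [1.0, 0.002, -0.0], [-0.0, 0.001, -1.0]]
wrist_force: [-0.3, -0.3, -2.1]
opening: 0.116
gripper_force: 68.9
```

>>> step_arm(
  series=[0,0.25,0,0,0,0,0,0,0.25,0,0,0,0,0,0,0.25,0,0,0,0,0,0,0.25,0,0,0,0,0,0,0.25,0,0,0,0,0,0,0,0,0,0,0,0,0,0,0,0,0,0,0],
)

```text
time: 25.6
tcp_pos: [0.5507, -0.0714, 0.0588]
ee_rot: [[-0.002, 1.0, 0.0], [1.0, 0.002, 0.0], [0.0, 0.0, -1.0]]
wrist_force: [0.6, -0.2, -0.3]
opening: 0.113
gripper_force: 68.9
```

```bash
sed -i 's/print("radii px",k)/print("radii",[(int(a),t) for a,t in k if t and (a%18==0)],"expect",round(9e-3*c[0]\/(c[3][2]-.102),1))/' h.py
python3 - <<'E'
from h import *
c,i=look("w16");print(manip.read_state()["wrist_force"].round(1));knob(c,i,near=(548.8,-4.))
E
```

```text
t 25.65 tcp [ 0.5507 -0.0721  0.0588] yaw_y 0.08 tilt [ 0. -0.] open 0.11
[-0.2 -0.1 -1.2]
radii [(0, 32), (18, 30), (36, 31), (54, 29), (72, 30), (90, 29), (108, 29), (126, 29), (144, 31), (306, 34), (324, 32), (342, 33)] expect 28.4
```

>>> step_arm(
  series=[-0.012,0.12,0,0,0,0,0,-0.012,0.123,0,0,0,0,0,0,0,-0.258,0,0,0,0,0,0,-0.258,0,0,0,0,0,0,-0.258,0,0,0,0,0,0,-0.258,0,0,0,0,0,0,0,0,0,0,0,0,0,0,0,0,0,0,0,0,0,0,0,0,0,0.3,0,0,0,0,0,0,0.3,0,0,0,0,0,0,0.3],
)

```text
invalid input at $.series: expected a multiple of 7 numbers
```

>>> step_arm(
  series=[-0.012,0.12,0,0,0,0,0,-0.012,0.123,0,0,0,0,0,0,0,-0.258,0,0,0,0,0,0,-0.258,0,0,0,0,0,0,-0.258,0,0,0,0,0,0,-0.258,0,0,0,0,0,0,0,0,0,0,0,0,0,0,0,0,0,0,0,0,0,0,0,0,0.3,0,0,0,0,0,0,0.3,0,0,0,0,0,0,0.3],
)

```text
time: 26.57
tcp_pos: [0.5499, -0.0648, 0.0276]
ee_rot: [[-0.001, 1.0, -0.0], [1.0, 0.001, 0.0], [0.0, -0.0, -1.0]]
wrist_force: [1.0, 0.0, -0.6]
opening: 0.304
gripper_force: 0.0
```

>>> step_arm(
  series=[0,0,0.5,0,0,0,0.3,0,0,1,0,0,0,0.3,0,0,1,0,0,0,0.3,0,0,1,0,0,0,0.3,0,0,1,0,0,0,0.5,0.056,-0.278,0.1,0,0,0.0393,0.5,0.056,-0.278,0.1,0,0,0.0393,0.5,0.056,-0.278,0.1,0,0,0.0393,0.5,0.056,-0.278,0.1,0,0,0.0393,0.5,0.056,-0.278,0.1,0,0,0.0393,0.5,0.056,-0.278,0.1,0,0,0.0393,0.5,0.056,-0.278,0.1,0,0,0.0393,0.5],
)

```text
time: 27.57
tcp_pos: [0.5617, -0.1236, 0.184]
ee_rot: [[-0.765, 0.644, 0.0], [0.644, 0.765, -0.0], [-0.0, 0.0, -1.0]]
wrist_force: [0.6, 0.9, 0.0]
opening: 0.5
gripper_force: 0.0
```

>>> step_arm(
  series=[0.056,-0.278,0.1,0,0,0.0393,0.5,0.056,-0.278,0.1,0,0,0.0393,0.5,0.056,-0.278,0.1,0,0,0.0393,0.5,0.056,-0.278,0.1,0,0,0.0393,0.5,0.056,-0.278,0.1,0,0,0.0393,0.5,0,0,0,0,0,0,0.5,0,0,0,0,0,0,0.5,0,0,0,0,0,0,0.5],
)

```text
time: 28.23
tcp_pos: [0.57, -0.1642, 0.1986]
ee_rot: [[-0.996, 0.092, -0.0], [0.092, 0.996, 0.0], [0.0, 0.0, -1.0]]
wrist_force: [0.6, 1.1, -0.4]
opening: 0.496
gripper_force: 0.0
```

Run:
```python
from h import *
c,i=look("w17");print(manip.read_state()["joint_positions"].round(1));refine(c,i,(593,-174))
```

```text
t 28.28 tcp [ 0.5699 -0.164   0.1986] yaw_y 84.8 tilt [-0.  0.] open 0.5
[243. 192.] [ 595.3 -173.9] [ 532.7 -173.3] -0.6 62.6 3725
[103. 189.] [ 574.5 -329.1] [ 514.  -318.1] -10.3 61.4 3528
[387. 147.] [558.  -11.7] [548.7 -68.1] 80.6 57.1 3062
[ 48.7  22.6 -47.   89.4  16.9  75.4  84.4]
lug [ 544.  -171.2] disc [ 601.1 -174.3] dist 57.1 head -3.2 width 70.9
```

>>> step_arm(
  series=[-0.111,-0.03,-0.64,0,0,0.0014,0.5,-0.111,-0.03,-0.64,0,0,0.0014,0.5,-0.111,-0.03,-0.64,0,0,0.0014,0.5,-0.111,-0.03,-0.64,0,0,0.0014,0.5,-0.111,-0.03,-0.64,0,0,0.0014,0.5,-0.111,-0.03,-0.64,0,0,0.0014,0.5,-0.111,-0.03,-0.64,0,0,0.0014,0.5,-0.111,-0.03,-0.64,0,0,0.0014,0.5,0,0,0,0,0,0,0.5,0,0,0,0,0,0,0.5,0,0,0,0,0,0,0.5],
)

```text
time: 29.2
tcp_pos: [0.5443, -0.1716, 0.0465]
ee_rot: [[-0.999, 0.053, 0.001], [0.053, 0.999, -0.0], [-0.001, -0.0, -1.0]]
wrist_force: [0.4, -0.2, 0.9]
opening: 0.505
gripper_force: 0.0
```

Run:
```python
from h import *
c,i=look("w18");refine(c,i,(593,-174))
```

```text
t 29.25 tcp [ 0.5445 -0.1718  0.0467] yaw_y 86.95 tilt [ 0.002 -0.   ] open 0.5
[250. 288.] [ 594.  -173.9] [ 533.6 -166. ] -7.4 61.0 3601
[ 20. 272.] [ 571.4 -317.3] [ 515.1 -320.3] 3.0 56.4 2072
lug [ 542.9 -171.2] disc [ 598.1 -174.1] dist 55.3 head -3.0 width 69.9
```

>>> step_arm(
  series=[-0.007,0,-0.283,0,0,0,0.5,-0.007,0,-0.283,0,0,0,0.5,-0.007,0,-0.283,0,0,0,0.5,0,0,-0.283,0,0,0,0.5,0,0,-0.283,0,0,0,0.5,0,0,0,0,0,0,0.5,0,0,0,0,0,0,0,0,0,0,0,0,0,0,0,0,0,0,0,0,0,0,0,0,0,0,0,0,0,0,0,0,0,0,0],
)

```text
time: 30.17
tcp_pos: [0.5432, -0.1721, 0.0034]
ee_rot: [[-0.999, 0.053, 0.001], [0.053, 0.999, -0.0], [-0.001, -0.0, -1.0]]
wrist_force: [-0.0, 0.5, 4.6]
opening: 0.112
gripper_force: 69.2
```

>>> step_arm(
  series=[0,0,0.5,0,0,0,0,0,0,1,0,0,0,0,0,0,1,0,0,0,0,0,0,1,0,0,0,0,0,0,0.8,0,0,0,0,0,0,0,0,0,0,0],
)

```text
time: 30.67
tcp_pos: [0.5454, -0.1722, 0.138]
ee_rot: [[-0.999, 0.052, 0.007], [0.052, 0.999, -0.003], [-0.007, -0.002, -1.0]]
wrist_force: [0.7, 0.1, -0.5]
opening: 0.116
gripper_force: 68.7
```

>>> step_arm(
  series=[0.014,0.939,0,0,0,-0.0394,0,0.014,0.939,0,0,0,-0.0394,0,0.014,0.939,0,0,0,-0.0394,0,0.014,0.939,0,0,0,-0.0394,0,0.014,0.939,0,0,0,-0.0394,0,0.014,0.939,0,0,0,-0.0394,0,0.014,0.939,0,0,0,-0.0394,0,0.014,0.939,0,0,0,-0.0394,0,0.014,0.939,0,0,0,-0.0394,0,0.014,0.939,0,0,0,-0.0394,0,0.014,0.939,0,0,0,-0.0394,0,0.014,0.939,0,0,0,-0.0394,0],
)

```text
time: 31.67
tcp_pos: [0.5474, 0.1674, 0.1321]
ee_rot: [[-0.027, 1.0, 0.0], [1.0, 0.027, -0.0], [-0.0, 0.0, -1.0]]
wrist_force: [0.5, -0.6, -1.0]
opening: 0.119
gripper_force: 68.7
```

>>> step_arm(
  series=[0,0,-0.3,0,0,-0.01,0,0,0,-0.3,0,0,0,0,0,0,0,0,0,0,0,0,0,0,0,0,0,0,0,0,0,0,0,0,0],
)

```text
time: 32.08
tcp_pos: [0.5481, 0.1647, 0.1139]
ee_rot: [[-0.001, 1.0, -0.0], [1.0, 0.001, -0.0], [-0.0, -0.0, -1.0]]
wrist_force: [-0.2, -0.0, -1.3]
opening: 0.115
gripper_force: 68.7
```

Run:
```python
from h import *
c,i=look("w19");print(manip.read_state()["wrist_force"].round(1))
# lug-side geometry visible between the fingers: compare with weight 2's carry (w10)
b=cv2.imread("pics/w10.png");print("diff rows", [ (int(np.argmax(x[200:384,251,2]>150)+200), int(383-np.argmax(x[383:200:-1,251,2]>150))) for x in (b,i)])
```

```text
t 32.13 tcp [0.5482 0.1648 0.1141] yaw_y 0.02 tilt [ 0. -0.] open 0.11
[251. 316.] [547.3  43.1] [555.8  81. ] -102.8 38.9 1661
[ 0.3 -0.5 -0.6]
diff rows [(200, 344), (204, 344)]
```

>>> step_arm(
  series=[0.01,0,-0.467,0,0,0,0,0.01,0,-0.467,0,0,0,0,0.01,0,-0.467,0,0,0,0,0.01,0,-0.467,0,0,0,0,0,0,0,0,0,0,0,0,-0.4,0,0,0,0,0,0,-0.4,0,0,0,0,0,0,-0.4,0,0,0,0,0,0,-0.4,0,0,0,0,0,0,-0.4,0,0,0,0,0,0,0,0,0,0,0,0],
)

```text
time: 33.05
tcp_pos: [0.5496, 0.1018, 0.058]
ee_rot: [[0.003, 1.0, 0.001], [1.0, -0.003, -0.002], [-0.002, 0.001, -1.0]]
wrist_force: [0.6, -0.6, -1.4]
opening: 0.115
gripper_force: 68.7
```

>>> step_arm(
  series=[0,-0.25,0,0,0,0,0,0,-0.25,0,0,0,0,0,0,-0.25,0,0,0,0,0,0,-0.25,0,0,0,0,0,0,-0.25,0,0,0,0,0,0,0,0,0,0,0,0,0,0,0,0,0,0,0],
)

```text
time: 33.63
tcp_pos: [0.5491, 0.0681, 0.0577]
ee_rot: [[-0.0, 1.0, 0.0], [1.0, 0.0, -0.0], [-0.0, 0.0, -1.0]]
wrist_force: [-0.8, 0.6, -1.2]
opening: 0.115
gripper_force: 68.7
```

>>> step_arm(
  series=[0,-0.126,0,0,0,0,0,0,-0.126,0,0,0,0,0,0,-0.126,0,0,0,0,0,0,0,0,0,0,0,0,0,0,-0.243,0,0,0,0,0,0,-0.243,0,0,0,0,0,0,-0.243,0,0,0,0,0,0,0,0,0,0,0,0,0,0,0,0,0,0],
)

```text
time: 34.38
tcp_pos: [0.5489, 0.0574, 0.0353]
ee_rot: [[-0.002, 1.0, -0.001], [1.0, 0.002, -0.0], [-0.0, -0.001, -1.0]]
wrist_force: [-0.8, -0.6, 2.4]
opening: 0.117
gripper_force: 69.1
```

>>> step_arm(
  series=[0,0,0,0,0,0,0.3,0,0,0,0,0,0,0.3,0,0,0,0,0,0,0.3],
)

```text
time: 34.63
tcp_pos: [0.5489, 0.0573, 0.0356]
ee_rot: [[-0.001, 1.0, -0.0], [1.0, 0.001, 0.0], [0.0, -0.0, -1.0]]
wrist_force: [0.3, 0.2, -0.1]
opening: 0.299
gripper_force: 0.0
```

>>> step_arm(
  series=[0,0,0.5,0,0,0,0.3,0,0,1,0,0,0,0.3,0,0,1,0,0,0,0.3,0,0,1,0,0,0,0.3,0,0,1,0,0,0,0.5,-0.109,-0.793,0.04,0,0,-0.0393,0.5,-0.109,-0.793,0.04,0,0,-0.0393,0.5,-0.109,-0.793,0.04,0,0,-0.0393,0.5,-0.109,-0.793,0.04,0,0,-0.0393,0.5,-0.109,-0.793,0.04,0,0,-0.0393,0.5,-0.109,-0.793,0.04,0,0,-0.0393,0.5,-0.109,-0.793,0.04,0,0,-0.0393,0.5],
)

```text
time: 35.63
tcp_pos: [0.5258, -0.1105, 0.1793]
ee_rot: [[0.764, 0.646, 0.0], [0.646, -0.764, -0.0], [0.0, 0.0, -1.0]]
wrist_force: [-0.4, 0.6, 0.0]
opening: 0.494
gripper_force: 0.0
```

>>> step_arm(
  series=[-0.109,-0.793,0.04,0,0,-0.0393,0.5,-0.109,-0.793,0.04,0,0,-0.0393,0.5,-0.109,-0.793,0.04,0,0,-0.0393,0.5,-0.109,-0.793,0.04,0,0,-0.0393,0.5,-0.109,-0.793,0.04,0,0,-0.0393,0.5,-0.109,-0.793,0.04,0,0,-0.0393,0.5,-0.109,-0.793,0.04,0,0,-0.0393,0.5,-0.109,-0.793,0.04,0,0,-0.0393,0.5,0,0,0,0,0,0,0.5,0,0,0,0,0,0,0.5,0,0,0,0,0,0,0.5],
)

```text
time: 36.55
tcp_pos: [0.5002, -0.2988, 0.1886]
ee_rot: [[0.962, -0.274, -0.0], [-0.274, -0.962, 0.001], [-0.0, -0.001, -1.0]]
wrist_force: [-0.2, 0.1, -0.5]
opening: 0.498
gripper_force: 0.0
```

Run:
```python
from h import *
c,i=look("w20");refine(c,i,(573,-329))
```

```text
t 36.6 tcp [ 0.5004 -0.2984  0.1887] yaw_y -105.87 tilt [-0.     0.001] open 0.5
[484. 317.] [ 249.2 -523.9] [ 175.4 -550.8] 20.0 78.5 5161
[258.  90.] [ 574.2 -330.2] [ 514.3 -310.5] -18.2 63.0 3482
lug [ 526.2 -317.3] disc [ 582.6 -330.8] dist 58.0 head -13.5 width 69.7
```

>>> step_arm(
  series=[0.108,-0.079,-0.599,0,0,0.0017,0.5,0.108,-0.079,-0.599,0,0,0.0017,0.5,0.108,-0.079,-0.599,0,0,0.0017,0.5,0.108,-0.079,-0.599,0,0,0.0017,0.5,0.108,-0.079,-0.599,0,0,0.0017,0.5,0.108,-0.079,-0.599,0,0,0.0017,0.5,0.108,-0.079,-0.599,0,0,0.0017,0.5,0.108,-0.079,-0.599,0,0,0.0017,0.5,0,0,0,0,0,0,0.5,0,0,0,0,0,0,0.5,0,0,0,0,0,0,0.5],
)

```text
time: 37.52
tcp_pos: [0.5266, -0.3181, 0.0463]
ee_rot: [[0.972, -0.234, 0.001], [-0.234, -0.972, -0.0], [0.001, 0.0, -1.0]]
wrist_force: [-0.3, -0.2, 0.5]
opening: 0.501
gripper_force: 0.0
```

Run:
```python
from h import *
c,i=look("w21");refine(c,i,(573,-329))
```

```text
t 37.57 tcp [ 0.5268 -0.3184  0.0466] yaw_y -103.54 tilt [ 0.002 -0.001] open 0.5
[247. 134.] [ 573.7 -330.3] [ 513.3 -309.9] -18.7 63.7 3530
lug [ 527.1 -318. ] disc [ 582.7 -331.4] dist 57.2 head -13.5 width 70.7
```

>>> step_arm(
  series=[0,0,-0.283,0,0,0,0.5,0,0,-0.283,0,0,0,0.5,0,0,-0.283,0,0,0,0.5,0,0,-0.283,0,0,0,0.5,0,0,-0.283,0,0,0,0.5,0,0,0,0,0,0,0.5,0,0,0,0,0,0,0,0,0,0,0,0,0,0,0,0,0,0,0,0,0,0,0,0,0,0,0,0,0,0,0,0,0,0,0],
)

```text
time: 38.48
tcp_pos: [0.5264, -0.3188, 0.0033]
ee_rot: [[0.972, -0.235, 0.001], [-0.235, -0.972, -0.001], [0.001, 0.0, -1.0]]
wrist_force: [-0.8, 0.6, 4.1]
opening: 0.114
gripper_force: 69.6
```

>>> step_arm(
  series=[0,0,0.5,0,0,0,0,0,0,1,0,0,0,0,0,0,1,0,0,0,0,0,0,1,0,0,0,0,0,0,0.5,0,0,0,0,0,0,0,0,0,0,0],
)

```text
time: 38.98
tcp_pos: [0.5279, -0.3197, 0.1271]
ee_rot: [[0.972, -0.235, 0.006], [-0.235, -0.972, -0.004], [0.006, 0.002, -1.0]]
wrist_force: [-0.2, -0.6, -0.5]
opening: 0.119
gripper_force: 69.2
```

>>> step_arm(
  series=[0.051,0.342,0,0,0,0.0384,0,0.051,0.342,0,0,0,0.0384,0,0.051,0.342,0,0,0,0.0384,0,0.051,0.342,0,0,0,0.0384,0,0.051,0.342,0,0,0,0.0384,0,0.051,0.342,0,0,0,0.0384,0,0.051,0.342,0,0,0,0.0384,0,0.051,0.342,0,0,0,0.0384,0,0.051,0.342,0,0,0,0.0384,0,0.051,0.342,0,0,0,0.0384,0,0.051,0.342,0,0,0,0.0384,0,0.051,0.342,0,0,0,0.0384,0],
)

```text
time: 39.98
tcp_pos: [0.5437, -0.1949, 0.1215]
ee_rot: [[0.347, 0.938, -0.001], [0.938, -0.347, 0.001], [0.0, -0.001, -1.0]]
wrist_force: [0.6, 0.2, -1.2]
opening: 0.115
gripper_force: 69.2
```

>>> step_arm(
  series=[0.051,0.342,0,0,0,0.0384,0,0.051,0.342,0,0,0,0.0384,0,0.051,0.342,0,0,0,0.0384,0,0,0,0,0,0,0,0,0,0,0,0,0,0,0,0,0,0,0,0,0,0,0,0,0,0,0,0,0],
)

```text
time: 40.57
tcp_pos: [0.5486, -0.1657, 0.1223]
ee_rot: [[0.002, 1.0, -0.0], [1.0, -0.002, -0.0], [-0.0, -0.0, -1.0]]
wrist_force: [0.2, -0.5, -0.9]
opening: 0.114
gripper_force: 69.2
```

Run:
```python
from h import *
c,i=look("w22");s=manip.read_state();held(c,i,s["tcp_pos"],s["tcp_pos"][2]-.0033+.008)
```

```text
t 40.62 tcp [ 0.5486 -0.1656  0.1224] yaw_y -0.1 tilt [-0. -0.] open 0.12
rim x [512.4 582.3] slot x [541.4 553.7] closed end y -109.5 -> centre 547.6 -104.0
```

>>> step_arm(
  series=[0.01,0,-0.533,0,0,0,0,0.01,0,-0.533,0,0,0,0,0.01,0,-0.533,0,0,0,0,0.01,0,-0.533,0,0,0,0,0,0,0,0,0,0,0,0,0.4,0,0,0,0,0,0,0.4,0,0,0,0,0,0,0.4,0,0,0,0,0,0,0.3,0,0,0,0,0,0,0.3,0,0,0,0,0,0,0,0,0,0,0,0,0,0,0,0,0,0,0],
)

```text
time: 41.62
tcp_pos: [0.5503, -0.1101, 0.0591]
ee_rot: [[-0.003, 1.0, 0.001], [1.0, 0.003, -0.0], [-0.0, 0.001, -1.0]]
wrist_force: [-0.2, -1.0, -1.4]
opening: 0.113
gripper_force: 69.2
```

>>> step_arm(
  series=[0,0.25,0,0,0,0,0,0,0.25,0,0,0,0,0,0,0.25,0,0,0,0,0,0,0.25,0,0,0,0,0,0,0.25,0,0,0,0,0,0,0,0,0,0,0,0,0,0,0,0,0,0,0],
)

```text
time: 42.2
tcp_pos: [0.5501, -0.0727, 0.0587]
ee_rot: [[-0.003, 1.0, 0.0], [1.0, 0.003, -0.0], [-0.0, 0.0, -1.0]]
wrist_force: [-0.7, -0.2, -1.8]
opening: 0.114
gripper_force: 69.2
```

Run:
```python
from h import *
c,i=look("w23");print(manip.read_state()["wrist_force"].round(1));knob(c,i,near=(548.8,-4.))
```

```text
t 42.25 tcp [ 0.5501 -0.0733  0.0587] yaw_y 0.1 tilt [ 0. -0.] open 0.12
[ 0.3 -0.7 -0.7]
radii [(0, 31), (18, 30), (36, 31), (54, 30), (72, 31), (90, 30), (108, 30), (126, 30), (144, 33), (306, 34), (324, 32), (342, 32)] expect 28.5
```

>>> step_arm(
  series=[0,0.138,0,0,0,0,0,0,0.138,0,0,0,0,0,0,0,0,0,0,0,0,0,0,-0.166,0,0,0,0,0,0,-0.166,0,0,0,0,0,0,-0.166,0,0,0,0,0,0,0,0,0,0,0,0,0,0,0,0,0,0],
)

```text
time: 42.92
tcp_pos: [0.55, -0.0652, 0.0434]
ee_rot: [[-0.001, 1.0, -0.0], [1.0, 0.001, 0.0], [0.0, -0.0, -1.0]]
wrist_force: [0.6, -0.5, -0.5]
opening: 0.116
gripper_force: 69.3
```

>>> step_arm(
  series=[0,0,0,0,0,0,0.3,0,0,0,0,0,0,0.3,0,0,0,0,0,0,0.3,0,0,0.5,0,0,0,0.3,0,0,1,0,0,0,0.3,0,0,1,0,0,0,0.3,0,0,1,0,0,0,0.3,0,0,0.5,0,0,0,0.3,0,0,0,0,0,0,0.3,0,0,0,0,0,0,0.3,0,0,0,0,0,0,0.3],
)

```text
time: 43.83
tcp_pos: [0.5496, -0.0651, 0.1628]
ee_rot: [[-0.001, 1.0, -0.001], [1.0, 0.001, 0.0], [0.0, -0.001, -1.0]]
wrist_force: [-0.1, -0.0, 0.7]
opening: 0.297
gripper_force: 0.0
```

Run:
```python
from h import *
c,i=look("w24")
cv2.imwrite("pics/w24b.png",cv2.resize(i[0:300,100:400],(600,600),interpolation=cv2.INTER_CUBIC))
print(proj(c,[[.5488,-.004,.102],[.5488,-.004,.048],[.5488,.056,.047],[.5488,-.064,.055]]).round(1))
```

```text
t 43.88 tcp [ 0.5494 -0.065   0.1625] yaw_y 0.08 tilt [-0.002  0.   ] open 0.3
[  7. 309.] [ 276.6 -227.2] [ 287.4 -146.3] -97.6 81.6 1979
[250. 114.] [548.5  -5.9] [547.  -90.7] 89.0 84.8 6277
[[251.  121.1]
 [251.  117.6]
 [251.1  35.1]
 [250.8 192.1]]
```

View pics/w24b.png

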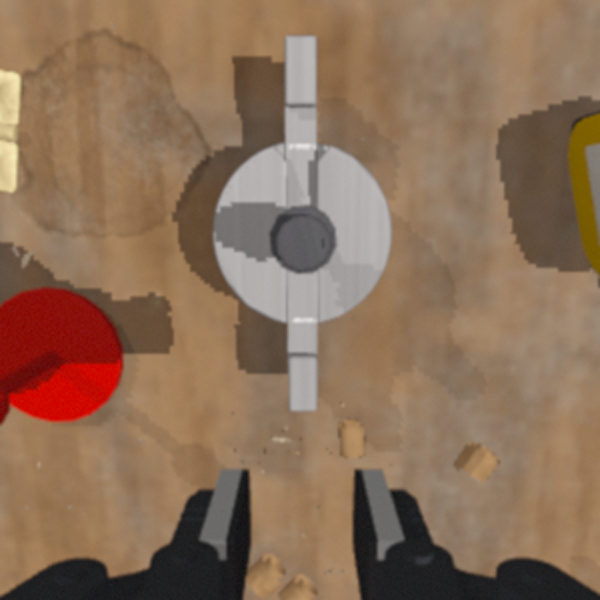

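Wrist crop: all five weights are stacked flat and opposed, lug tips at (301,36) and (303,411), knob at (302,239). Next I'll look at the fork.

>>> step_arm(
  series=[0.067,0.883,0.4,0,0,0,0.3,0.067,0.883,0.4,0,0,0,0.3,0.067,0.883,0.4,0,0,0,0.3,0.067,0.883,0.4,0,0,0,0.3,0.067,0.883,0.4,0,0,0,0.3,0.067,0.883,0.4,0,0,0,0.3,0.067,0.883,0.4,0,0,0,0.3,0.067,0.883,0.4,0,0,0,0.3,0.067,0.883,0.4,0,0,0,0.3,0.067,0.883,0.4,0,0,0,0.3,0,0,0,0,0,0,0.3,0,0,0,0,0,0,0.3],
)

```text
time: 44.88
tcp_pos: [0.5696, 0.2018, 0.2829]
ee_rot: [[-0.005, 1.0, -0.001], [1.0, 0.005, 0.001], [0.001, -0.001, -1.0]]
wrist_force: [1.1, 0.1, 0.0]
opening: 0.298
gripper_force: 0.0
```

>>> step_arm(
  series=[0,0,0,0,0,0,0.3,0,0,0,0,0,0,0.3],
)

```text
time: 45.05
tcp_pos: [0.5703, 0.1983, 0.2825]
ee_rot: [[0.0, 1.0, -0.002], [1.0, -0.0, -0.001], [-0.001, -0.002, -1.0]]
wrist_force: [-0.1, 0.5, 0.7]
opening: 0.304
gripper_force: 0.0
```

Run:
```python
from h import *
c,i=look("w25");np.save("c25.npy",np.r_[c[0],c[1],c[2],c[3],c[4].ravel()])
print("fork seat exp px",proj(c,[.59,.29,.13]).round())
cv2.imwrite("pics/w25b.png",cv2.resize(i,(800,600),interpolation=cv2.INTER_CUBIC))
# stack geometry from w24 : camera pose = current pose shifted by tcp difference
d=np.array([.5494,-.065,.1625])-manip.read_state()["tcp_pos"];k=(c[0],c[1],c[2],c[3]+d,c[4])
print("w4 lug tip",cast(k,[[250.5,18]],.047),"w5 lug tip",cast(k,[[251.5,205.5]],.055),"knob top",cast(k,[[251,119.5]],.102))
```

```text
t 45.1 tcp [0.5703 0.1983 0.2828] yaw_y -0.03 tilt [-0.001 -0.001] open 0.3
[244. 289.] [558.2 -12.2] [541.6  49. ] -74.9 63.4 3136
[487. 229.] [917.3  86.2] [869.7 128.7] -41.7 63.8 2497
[12. 80.] [266.4 272.7] [283.5 387.1] -98.5 115.6 5693
fork seat exp px [[274.  80.]]
w4 lug tip [[0.54832566 0.06721086 0.047     ]] w5 lug tip [[ 0.54913611 -0.07559224  0.055     ]] knob top [[ 0.54866841 -0.00296212  0.102     ]]
```

View pics/w25b.png

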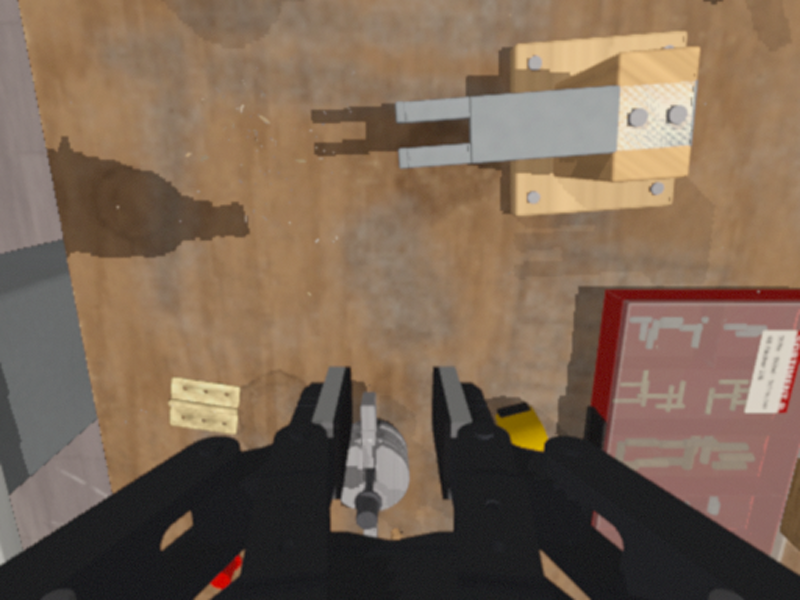

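Wrist view: the fork's prong ends are at (396,113) and (400,158), the slot's closed end is at (470,132), and the post is toward (690,115). It is open toward -x with a slight yaw.

Run:
```python
from h import *
a=np.load("c25.npy");c=(a[0],a[1],a[2],a[3:6],a[6:].reshape(3,3));i=cv2.imread("pics/w25.png")
hsv=cv2.cvtColor(i,cv2.COLOR_BGR2HSV)
print([tuple(int(q) for q in hsv[y,x]) for x,y in((280,72),(280,100),(330,80),(280,86))])
m=((hsv[...,1]<60)&(hsv[...,2]>110)&(hsv[...,0]>60)).astype(np.uint8)
k=max([k for k in cv2.findContours(m[:, :],cv2.RETR_EXTERNAL,cv2.CHAIN_APPROX_NONE)[0] if cv2.pointPolygonTest(k,(330.,80.),False)>=0],key=len)[:,0,:]
sub=m.copy()
def edges(col):
    r=np.nonzero(np.diff(m[40:125,col].astype(int)))[0]+40.5; return r
P={}
for col in(265,275,285,295):
    r=edges(col); w=cast(c,[[col,v] for v in r],.13)*1000; print(col,w[:,1].round(1))
    if len(r)==4: P[col]=(w[:,0].mean(),w[1:3,1].mean(),w[[0,3],1].mean())
for col in(310,340,370):
    r=edges(col); w=cast(c,[[col,v] for v in r],.13)*1000; print(col,w[:,:2].round(1).tolist())
print(P)
# closed end: along slot centre row
for v in(83,85,87):
    x=np.nonzero(m[v,255:330])[0][0]+255-.5; print("closed",(cast(c,[[x,v]],.13)*1000).round(1))
for v in(70,74,101,104):
    x=np.nonzero(m[v,230:330])[0][0]+230-.5; print("tip",(cast(c,[[x,v]],.133)*1000).round(1))
```

```text
[(80, 5, 165), (70, 5, 165), (70, 5, 166), (15, 144, 69)]
265 [302.8 297.9 296.3 292.1 277.8 268.3]
275 [302.8 292.9 278.6 268.3]
285 [303.6 293.8 279.5 269.1]
295 [303.6 294.6 279.5 270. ]
310 [[621.2, 305.2], [622.9, 274.3], [622.9, 273.4], [623.1, 270.9]]
340 [[647.3, 306.8], [650.1, 272.6]]
370 [[673.3, 308.4], [677.0, 274.3]]
{275: (np.float64(591.0466838177206), np.float64(285.77879403080675), np.float64(285.52939185100735)), 285: (np.float64(599.940380595212), np.float64(286.61747654194625), np.float64(286.36872421718545)), 295: (np.float64(608.8349796038368), np.float64(287.0283427484821), np.float64(286.8006254343506))}
closed [[613.7 287.5 130. ]]
closed [[613.8 285.8 130. ]]
closed [[613.9 284.1 130. ]]
tip [[571.8 298.  133. ]]
tip [[571.8 294.8 133. ]]
tip [[573.7 272.1 133. ]]
tip [[573.7 269.6 133. ]]
```

>>> step_arm(
  series=[-0.09,-0.842,-0.4,0,0,0,0.5,-0.09,-0.842,-0.4,0,0,0,0.5,-0.09,-0.842,-0.4,0,0,0,0.5,-0.09,-0.842,-0.4,0,0,0,0.5,-0.09,-0.842,-0.4,0,0,0,0.5,-0.09,-0.842,-0.4,0,0,0,0.5,-0.09,-0.842,-0.4,0,0,0,0.5,-0.09,-0.842,-0.4,0,0,0,0.5,0,0,0,0,0,0,0.5,0,0,0,0,0,0,0.5,0,0,0,0,0,0,0.5],
)

```text
time: 46.02
tcp_pos: [0.5485, -0.0023, 0.1878]
ee_rot: [[-0.001, 1.0, 0.0], [1.0, 0.001, 0.0], [0.0, 0.0, -1.0]]
wrist_force: [0.3, 0.9, -0.6]
opening: 0.497
gripper_force: 0.0
```

>>> step_arm(
  series=[0,0,-0.5,0,0,0,0.5,0,0,-0.5,0,0,0,0.5,0,0,0,0,0,0,0.5,0,0,0,0,0,0,0.5,0,0,0,0,0,0,0.5],
  squeeze=100,
)

```text
time: 46.43
tcp_pos: [0.549, -0.0015, 0.1588]
ee_rot: [[-0.002, 1.0, 0.001], [1.0, 0.002, 0.0], [0.0, 0.001, -1.0]]
wrist_force: [-0.2, 0.1, 0.2]
opening: 0.504
gripper_force: 0.0
```

Run:
```python
from h import *
c,i=look("w26")
# knob in scene view: dark low-sat pixels around expected
g=cv2.cvtColor(i,cv2.COLOR_BGR2HSV);p=proj(c,[[.5487,-.0037,.102]])[0];print("knob exp px",p.round(1))
```

```text
t 46.48 tcp [ 0.5492 -0.0016  0.1589] yaw_y 0.13 tilt [0.002 0.   ] open 0.5
[249. 184.] [552.2  -6.4] [542.3  67.5] -82.4 74.6 4297
knob exp px [251.2 217.3]
```

>>> step_arm(
  series=[0,-0.035,-0.475,0,0,0,0.5,0,-0.035,-0.475,0,0,0,0.5,0,0,-0.475,0,0,0,0.5,0,0,-0.475,0,0,0,0.5,0,0,-0.475,0,0,0,0.5,0,0,0,0,0,0,0.5,0,0,0,0,0,0,0.5,0,0,0,0,0,0,0.5],
)

```text
time: 47.15
tcp_pos: [0.5493, -0.004, 0.0878]
ee_rot: [[-0.002, 1.0, 0.002], [1.0, 0.002, 0.0], [0.0, 0.002, -1.0]]
wrist_force: [0.0, -0.6, 0.4]
opening: 0.5
gripper_force: 0.0
```

>>> step_arm(
  series=[0,0,-0.09,0,0,0,0.5,0,0,0,0,0,0,0.5,0,0,0,0,0,0,0,0,0,0,0,0,0,0,0,0,0,0,0,0,0,0,0,0,0,0,0,0,0,0,0,0,0,0,0,0,0,0,0,0,0,0,0,0,0,0,0,0,0],
  squeeze=100,
)

```text
time: 47.9
tcp_pos: [0.5494, -0.0042, 0.0845]
ee_rot: [[-0.001, 1.0, 0.002], [1.0, 0.001, 0.0], [0.0, 0.002, -1.0]]
wrist_force: [3.9, -0.1, 5.0]
opening: 0.17
gripper_force: 97.9
```

>>> step_arm(
  series=[0,0,0.2,0,0,0,0,0,0,0.2,0,0,0,0,0,0,0.2,0,0,0,0,0,0,0.2,0,0,0,0,0,0,0.2,0,0,0,0,0,0,0,0,0,0,0],
)

```text
time: 48.4
tcp_pos: [0.5491, -0.0042, 0.1151]
ee_rot: [[-0.002, 1.0, 0.001], [1.0, 0.002, -0.0], [-0.0, 0.001, -1.0]]
wrist_force: [0.7, 0.0, -7.9]
opening: 0.164
gripper_force: 98.3
```

>>> step_arm(
  series=[0,0,0.267,0,0,0,0,0,0,0.267,0,0,0,0,0,0,0.267,0,0,0,0,0,0,0.267,0,0,0,0,0,0.15,0,0,0,0,0,0,0.3,0,0,0,0,0,0,0.4,0,0,0,0,0,0,0.4,0,0,0,0,0,0,0.4,0,0,0,0,0,0,0.4,0,0,0,0,0,0,0.4,0,0,0,0,0,0,0.4,0,0,0,0,0],
)

```text
time: 49.4
tcp_pos: [0.5484, 0.0829, 0.1457]
ee_rot: [[-0.002, 1.0, -0.0], [1.0, 0.002, 0.0], [0.0, -0.0, -1.0]]
wrist_force: [-0.1, -0.1, -8.0]
opening: 0.165
gripper_force: 98.5
```

>>> step_arm(
  series=[-0.053,0.4,0,0,0,0,0,-0.053,0.4,0,0,0,0,0,-0.053,0.4,0,0,0,0,0,-0.053,0.4,0,0,0,0,0,-0.053,0.4,0,0,0,0,0,-0.053,0.4,0,0,0,0,0,-0.053,0.4,0,0,0,0,0,-0.053,0.4,0,0,0,0,0,-0.053,0.4,0,0,0,0,0,-0.053,0.4,0,0,0,0,0,-0.053,0.4,0,0,0,0,0,-0.053,0.4,0,0,0,0,0],
)

```text
time: 50.4
tcp_pos: [0.5293, 0.2265, 0.1458]
ee_rot: [[-0.001, 1.0, 0.0], [1.0, 0.001, 0.0], [0.0, 0.0, -1.0]]
wrist_force: [-1.2, -0.5, -8.3]
opening: 0.168
gripper_force: 98.4
```

>>> step_arm(
  series=[0,0.4,0,0,0,0,0,0,0.4,0,0,0,0,0,0,0.4,0,0,0,0,0,0,0.3,0,0,0,0,0,0,0.2,0,0,0,0,0,0,0.17,0,0,0,0,0,0,0,0,0,0,0,0,0,0,0,0,0,0,0,0,0,0,0,0,0,0],
)

```text
time: 51.15
tcp_pos: [0.5298, 0.2805, 0.1457]
ee_rot: [[-0.001, 1.0, 0.0], [1.0, 0.001, -0.001], [-0.001, 0.0, -1.0]]
wrist_force: [-0.1, 0.8, -7.9]
opening: 0.168
gripper_force: 98.4
```

Run:
```python
from h import *
c,i=look("w27");print(manip.read_state()["wrist_force"].round(1))
hsv=cv2.cvtColor(i,cv2.COLOR_BGR2HSV);m=((hsv[...,1]<60)&(hsv[...,2]>110)&(hsv[...,0]>60)).astype(np.uint8)
a=manip.snapshot("scene");s=cam("scene");p=proj(s,[.56,.28,.1])[0].astype(int);q=a[p[1]-45:p[1]+45,p[0]-60:p[0]+60]
b=manip.snapshot("side");s=cam("side");p=proj(s,[.56,.28,.1])[0].astype(int);r=b[p[1]-45:p[1]+45,p[0]-60:p[0]+60]
f=lambda x:cv2.resize(x,(400,300),interpolation=cv2.INTER_CUBIC)
cv2.imwrite("pics/c27.png",np.vstack([np.hstack([f(q),f(r)]),np.hstack([f(i),f(i)])]))
for P in([.5961,.2861,.13],[.572,.284,.133],[.614,.286,.13]): print(proj(c,P).round(1))
```

```text
t 51.2 tcp [0.5298 0.2805 0.1458] yaw_y 0.03 tilt [ 0.    -0.001] open 0.17
[  9. 309.] [274.6 130.1] [281.5 201.7] -95.6 72.0 2128
[ 0.5  0.7 -7.7]
[[374.  230.1]]
[[330.9 235.9]]
[[406.8 230.3]]
```

Run:
```python
from h import *
c=cam("wrist");i=cv2.imread("pics/w27.png");hsv=cv2.cvtColor(i,cv2.COLOR_BGR2HSV);m=((hsv[...,1]<40)&(hsv[...,2]>110)).astype(np.uint8)
for col in(340,355,370,385,395,420,440):
    r=np.nonzero(np.diff(m[150:310,col].astype(int)))[0]+150.5;print(col,(cast(c,[[col,v] for v in r],.13)*1000)[:,:2].round(1).tolist())
for v in(220,230,238):
    r=np.nonzero(np.diff(m[v,310:470].astype(int)))[0]+310.5;print("row",v,(cast(c,[[x,v] for x in r],.13)*1000)[:,:2].round(1).tolist())
```

```text
340 [[576.2, 303.6], [577.1, 292.3], [578.2, 278.8], [579.1, 267.8]]
355 [[584.1, 304.2], [585.1, 292.9], [586.4, 279.4], [587.4, 268.4]]
370 [[591.9, 304.7], [593.2, 293.5], [594.6, 280.0], [595.8, 269.0]]
385 [[599.8, 305.3], [601.2, 294.1], [602.8, 280.6], [604.1, 269.6]]
395 [[605.0, 305.8], [606.5, 294.6], [608.2, 281.2], [609.7, 269.6]]
420 [[618.1, 306.4], [623.5, 270.9]]
440 [[628.6, 306.9], [634.6, 271.5]]
row 220 [[572.0, 292.0], [576.8, 292.0], [613.0, 292.1]]
row 230 [[613.3, 286.2]]
row 238 [[594.7, 281.5], [595.3, 281.5], [614.0, 281.5]]
```

View pics/c27.png

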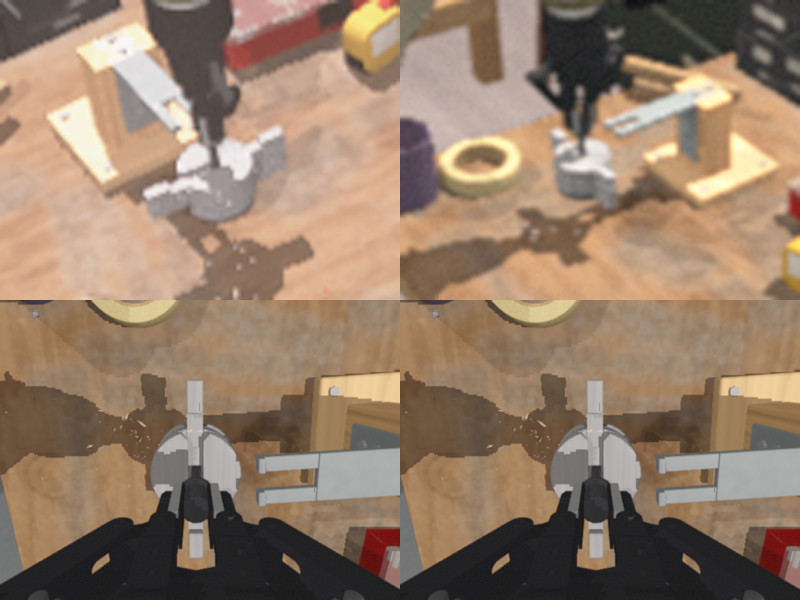

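The crops show the hanger hanging plumb just in front of the fork, with the stack intact. I'll slide it into the slot.

>>> step_arm(
  series=[0.15,0.013,0,0,0,0,0,0.25,0.022,0,0,0,0,0,0.25,0.022,0,0,0,0,0,0.25,0.022,0,0,0,0,0,0.25,0.022,0,0,0,0,0,0.25,0.022,0,0,0,0,0,0.25,0.022,0,0,0,0,0,0.25,0.022,0,0,0,0,0,0.2,0.018,0,0,0,0,0,0.1,0.009,0,0,0,0,0,0,0,0,0,0,0,0,0,0,0,0,0,0,0],
)

```text
time: 52.3
tcp_pos: [0.5953, 0.2873, 0.1457]
ee_rot: [[-0.002, 1.0, -0.0], [1.0, 0.002, 0.0], [0.0, -0.0, -1.0]]
wrist_force: [-0.6, -0.2, -8.7]
opening: 0.168
gripper_force: 98.3
```

>>> step_arm(
  series=[0,0,0,0,0,0,0,0,0,0,0,0,0,0,0,0,0,0,0,0,0],
)

```text
time: 52.55
tcp_pos: [0.5953, 0.2872, 0.146]
ee_rot: [[-0.002, 1.0, 0.0], [1.0, 0.002, -0.0], [-0.0, 0.0, -1.0]]
wrist_force: [-0.2, -0.3, -8.1]
opening: 0.166
gripper_force: 98.3
```

Run:
```python
from h import *
c,i=look("w28");print(manip.read_state()["wrist_force"].round(1),manip.read_state()["wrist_torque"].round(2))
hsv=cv2.cvtColor(i,cv2.COLOR_BGR2HSV);m=((hsv[...,1]<40)&(hsv[...,2]>110)).astype(np.uint8)
for x in(.574,.578,.612):
    p=proj(c,[x,.286,.13])[0].round().astype(int);r=np.nonzero(np.diff(m[p[1]-70:p[1]+70,p[0]].astype(int)))[0]+p[1]-69.5
    print(x,p,(cast(c,[[p[0],v] for v in r],.13)*1000)[:,:2].round(1).tolist())
```

```text
t 52.6 tcp [0.5953 0.2872 0.146 ] yaw_y 0.09 tilt [ 0. -0.] open 0.17
[235. 168.] [584.7 309.5] [551.1 256. ] 57.9 63.2 2030
[ 0.1 -0.2 -8.2] [-0.05  0.01  0.02]
0.574 [214 241] [[575.4, 324.2], [575.3, 322.0], [574.8, 305.1], [574.4, 290.6], [574.2, 285.3]]
0.578 [221 241] [[579.0, 324.2], [578.5, 305.1], [578.2, 292.4], [578.1, 286.5], [577.7, 269.2], [577.6, 267.9]]
0.612 [283 241] [[611.1, 324.7], [611.1, 324.2], [611.6, 307.4], [611.6, 305.7], [612.0, 294.8], [612.2, 286.5], [612.3, 285.3]]
```

>>> step_arm(
  series=[0.017,-0.027,-0.1,0,0,0,0,0,0,-0.1,0,0,0,0,0,0,-0.1,0,0,0,0,0,0,0,0,0,0,0,0,0,0,0,0,0,0,0,0,0,0,0,0,0],
)

```text
time: 53.1
tcp_pos: [0.5959, 0.2864, 0.1366]
ee_rot: [[-0.002, 1.0, -0.0], [1.0, 0.002, -0.0], [-0.0, -0.0, -1.0]]
wrist_force: [0.1, -0.0, -8.7]
opening: 0.169
gripper_force: 98.9
```

Still carrying the full weight, so I'll lower a little more until the load comes off.

>>> step_arm(
  series=[0,0,-0.03,0,0,0,0,0,0,0,0,0,0,0,0,0,0,0,0,0,0],
)

```text
time: 53.35
tcp_pos: [0.596, 0.2864, 0.1365]
ee_rot: [[-0.002, 1.0, 0.0], [1.0, 0.002, -0.0], [-0.0, 0.0, -1.0]]
wrist_force: [-2.5, -2.2, -1.6]
opening: 0.166
gripper_force: 99.2
```

>>> step_arm(
  series=[0,0,-0.02,0,0,0,0,0,0,0,0,0,0,0,0,0,0,0,0,0,0],
)

```text
time: 53.6
tcp_pos: [0.596, 0.2865, 0.1364]
ee_rot: [[-0.002, 1.0, 0.001], [1.0, 0.002, -0.0], [-0.0, 0.001, -1.0]]
wrist_force: [-5.1, -2.2, 4.7]
opening: 0.166
gripper_force: 99.9
```

>>> step_arm(
  series=[0,0,0.01,0,0,0,0.2,0,0,0,0,0,0,0.25,0,0,0,0,0,0,0.35,0,0,0,0,0,0,0.5,0,0,0,0,0,0,0.5,0,0,0,0,0,0,0.5],
)

```text
time: 54.1
tcp_pos: [0.5962, 0.2865, 0.1358]
ee_rot: [[-0.001, 1.0, 0.001], [1.0, 0.001, 0.0], [0.0, 0.001, -1.0]]
wrist_force: [0.5, -0.3, -0.3]
opening: 0.5
gripper_force: 0.0
```

>>> step_arm(
  series=[0,0,0.2,0,0,0,0.5,0,0,0.5,0,0,0,0.5,0,0,0.8,0,0,0,0.5,0,-0.5,0.8,0,0,0,0.5,0,-0.8,0.8,0,0,0,0.5,0,-0.8,0.5,0,0,0,0.5,0,-0.8,0,0,0,0,0.5,0,0,0,0,0,0,0.5,0,0,0,0,0,0,0.5],
)

```text
time: 54.85
tcp_pos: [0.5966, 0.1977, 0.2443]
ee_rot: [[0.001, 1.0, 0.001], [1.0, -0.001, -0.001], [-0.001, 0.001, -1.0]]
wrist_force: [0.4, 0.5, -0.1]
opening: 0.501
gripper_force: 0.0
```

Run:
```python
from h import *
c,i=look("w29")
g=cv2.cvtColor(i,cv2.COLOR_BGR2GRAY)
# knob: dark circle against plate
exp=proj(c,[.5959,.2868,.154])[0];r=9e-3*c[0]/(c[3][2]-.154);print("exp knob px",exp.round(1),"r",r.round(1))
w=g[int(exp[1])-45:int(exp[1])+45,int(exp[0])-45:int(exp[0])+45]
h=cv2.HoughCircles(cv2.medianBlur(w,3),cv2.HOUGH_GRADIENT,1,50,param1=100,param2=12,minRadius=int(r-3),maxRadius=int(r+4))
print(h)
if h is not None:
    uv=h[0,0,:2]+[int(exp[0])-45,int(exp[1])-45];print((cast(c,[uv],.154)*1000).round(1))
# collar position by verticality in the scene cameras: knob & foot dark/bright extents
for n in("scene","side"):
    a=manip.snapshot(n);cv2.imwrite(f"pics/{n}29.png",a);s=cam(n)
    hsv=cv2.cvtColor(a,cv2.COLOR_BGR2HSV);p=proj(s,[.596,.287,.144])[0].astype(int)
    y,x=np.nonzero(hsv[p[1]-7:p[1]+8,p[0]-8:p[0]+9,2]<95);print(n,"knob exp",p,"got",(x.mean()+p[0]-8).round(1),(y.mean()+p[1]-7).round(1),len(x))
    print("weights", [(w[0],w[1],w[5]) for w in weights(s,a,zt=.1) if abs(w[1][0]-596)<60 and abs(w[1][1]-287)<80])
```

```text
t 54.9 tcp [0.596  0.1993 0.244 ] yaw_y 0.05 tilt [0. 0.] open 0.5
[ 17. 320.] [260.1 -28.6] [286.8  25.2] -116.4 60.0 3329
[489. 241.] [917.2  85.5] [869.  129.8] -42.6 65.5 2636
exp knob px [250.5  77.7] r 12.1
[[[44.5 48.5 15.4]]]
[[595.2 284.9 154. ]]
scene knob exp [167 213] got nan nan 0
weights []
side knob exp [237 143] got 238.0 143.0 15
weights []<stdin>:15: RuntimeWarning: Mean of empty slice.
  ret = ret.dtype.type(ret / rcount)
```

Run:
```python
from h import *
c=cam("wrist");i=cv2.imread("pics/w29.png");g=cv2.cvtColor(i,cv2.COLOR_BGR2GRAY)
print("collar",(cast(c,[[249.5,80.5]],.134)*1000).round(1),"r exp",12e-3*c[0]/(c[3][2]-.134))
hsv=cv2.cvtColor(i,cv2.COLOR_BGR2HSV)
m=(g<100).astype(np.uint8);n,l,s,ce=cv2.connectedComponentsWithStats(m[40:120,215:290]);print(s,ce.round(1)+[215,40])
print(g[60:104:3,225:277:3])
# weights stack as seen: lug tips (light grey), at top-lug heights
w=((hsv[...,1]<32)&(hsv[...,2]>115))
for a in(-.072,-.06,.06,.072): 
    p=proj(c,[.596,.287+a,.107 if a<0 else .099])[0];print(a,p.round(),w[int(p[1])-4:int(p[1])+5,int(p[0])-8:int(p[0])+9].sum(1) if p[1]>4 else "-")
a=cv2.imread("pics/scene29.png");s=cam("scene");p=proj(s,[.596,.287,.144])[0].astype(int);print(p,cv2.cvtColor(a,cv2.COLOR_BGR2GRAY)[p[1]-10:p[1]+24:2,p[0]-8:p[0]+9:2])
```

```text
collar [[593.6 289.3 134. ]] r exp 14.872390996563187
[[   0    0   75   80 4692]
 [   0    0    9   16  102]
 [  63    1   12   13  134]
 [   7   25   53   31  864]
 [  61   63   14   17  123]
 [   0   66   13   14   84]
 [  58   79    1    1    1]] [[252.   79.6]
 [218.3  45.6]
 [283.9  46.6]
 [249.4  80. ]
 [284.4 112.7]
 [218.7 115. ]
 [273.  119. ]]
[[155 162 163 162 161 162 162 164 163 162 163 164 164 165 165 165 127 162]
 [156 162 163 162 161 160 161 158 158 157 163 163 163 164 163 162 128 162]
 [140 163 155 123 123 119 100  83  86  86  93 142 165 163 162 163 127 162]
 [127 122 119 101  96  61  88  88  90  89  93  82 134 157 150 143 125 160]
 [107  88  89  87  62  88  92  89  89  89  94  89  88 102 108 109 104 160]
 [108 111 112 108  59  89  92  88  87  90  92  93  84  96 110 109 105 159]
 [113 112 113  88  60  90  91  90  88  92  93  90  86  93 110 109 104 161]
 [112 112 112 102  57  89  91  89  88  91  90  93  84  89 107 108 105 161]
 [110 112 113 105  55  83  88  88  87  89  89  93  81  92 105 105 101 161]
 [112 109 112 112  61  58  87  90  86  88  90  78  86  89  91  90  8
[... 517 characters left out ...]
12 12]
0.072 [253.  -8.] -
[167 213] [[223 224 177 170 173 172 178 174 168]
 [223 223 224 191 169 172 175 179 175]
 [223 223 224 223 184 171 176 178 177]
 [222 223 223 223 206 165 168 166 171]
 [224 224 222 186 134 133 156 168 166]
 [223 223 222 159 115  98 193 171 168]
 [134 223 230 143  97  95 120 215 186]
 [137 141 224 168 102  96 105 219 226]
 [134 138 148 224 141  92 120 169 145]
 [140 149 150 158 218 215 118 127 224]
 [191 214 149 148 147 129 114 147 201]
 [231 234 170 148 145 127 135 151 151]
 [167 147 168 156 152 152 152 152 191]
 [227 233 238 235 217 152 152 152 206]
 [221 213 162 209 222 149 153 152 146]
 [148 140 150 145 154 156 149 150 145]
 [142 146 143 151 158 156 150 153 148]]
```

```bash
python3 -c "
from station import manip
print(manip.job_done())"
```

```text
the job is handed in; nothing more can be done
None
```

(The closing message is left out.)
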